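# Put the bike light away and ease the sprung lid shut

## Robot

A 7-joint arm with a two-finger parallel gripper is mounted at the origin on the work surface. World frame = base frame: x ahead of the robot, y to its left, z up, the work surface at z = 0. Lengths are in m, angles in rad, forces in N, time in s.
With the tool pointing down it reaches from about 0.4 to 0.85 m from the base axis. Payload 4.5 kg.
Tool frame: the origin (TCP) lies midway between the tips of the shut fingers; the grasp point (between the pads) lies behind it (r.grip_point_offset is the z of the grasp point in the tool frame, in m); z points along the fingers, y is the line along which they close (so a half turn about z gives the same grasp; the last joint's range is limited). The gripper opens to 88 mm and grips with 3 to 60 N. Pads are 18 mm wide; open, the fingers measure 123 mm over their backs; the gripper's body (75 mm by 187 mm) begins 45 mm behind the grasp point.
Start: joints at [1.377, 0.689, -0.195, 1.565, 0.157, 0.902, -0.215], TCP at [0.141, -0.609, 0.203] pointing down, gripper open.
Joint ranges: [-3.01, 3.01], [-0.46, 2.08], [-1.47, 1.51], [0.13, 2.56], [-1, 4.14], [0.04, 2.09], [-2.66, 2.66]. Speed limits (rad/s): [2.57, 2.57, 3.14, 3.14, 3.14, 3.14, 3.14].

## Interface

Orientations are given as a unit quaternion [x, y, z, w].
In Python, from plant import r, optics, workorder gives the robot as it stands.
- The arm moves only by the shell command python3 -m creep 'ROWS' [FORCE]. ROWS is JSON, a list of rows, each an object of numbers: "grip": the gripper command: -1 is shut, 1 is fully open, values between are in proportion; "tx", "ty", "tz": the shift along the tool's x, y, z in cm; "spin": the turn about the tool's z in degrees. In form: [{"grip": .., "tx": .., "ty": .., "tz": .., "spin": ..}, ...]. A call has 1 to 8 rows; each row shifts and turns the commanded pose from where the row before left it, along the tool's axes as they then stand; what a row does not reach is not made up. A row lasts 1/12 s, in which the tool goes at most 41.7 mm and 7.16 degrees, less where a joint would pass 70% of its speed; a pose out of reach is approached as far as the arm can. A call with a gripper value outside its range is refused whole. The fingers move at their own pace and stop on an object; FORCE is the grip in N (left out, the last holds). Time passes only in rows, so rows that do not move let the fingers close. It gives the time, the measured TCP pose, the force, the opening and the grip force at its end, in the units of the state.
- r.get_state(): the state, without advancing time (a new reading comes with each control period).
- optics.snapshot(name): name is "side" or "top" or "wrist"; returns (picture, depth): 480x640x3 uint8, red, green, blue; 480x640 float32, m along the optical axis (not along the pixel's ray), 0 where there is no reading.
- optics.get_calibration(name): a dict with "fx", "fy", "cx", "cy" (pixels), "extrinsics" (4x4, takes a point from world to camera coordinates). Camera axes: x right, y down, z forward; pixel columns grow to the right and rows downward; lengths in m; the calibration is good to about 2 mm. The wrist camera is an equidistant fisheye: a pixel r from the principal point sees the ray r / f radians off the axis. A picture is of the moment at which its call begins: read the wrist's pose just before it. get_calibration takes no time and is no camera call; for the wrist camera it gives the pose at the moment of the call.
- workorder.finish_job(): hands the job in; it is judged then, once.
The state is a dict: "clock": time; "q": joint angles; "qd": joint speeds; "joint_torque": joint torques, N m; "tool_pos": TCP position; "eef_rot": TCP orientation; "contact_force": force on the tool from outside, world axes, zero at the start; "moment": the same for the moment, N m; "opening": opening from 0.0 (shut) to 1.0 (fully open); "finger_force": force on a finger pad.
Only numpy, scipy, OpenCV 4.12 (cv2) and the standard library are available. Lean on these libraries where they do the work, as an engineer would, in place of code of your own. Each camera call takes 0.05 s, during which the arm holds its last target. There are 200 camera calls.

## Task

Put the bike light away in the wooden box: set it down on its base on the box floor, lens facing the handle side. Then raise the lid a little further so that its stay drops away, keep hold of the handle and let the spring bring the lid down slowly, letting go only when you feel it rest fully shut, so that it neither snaps nor is forced down. Leave the other things on the board where they are.

Things in the scene. Friction and masses are not known exactly. Their poses are not given: they have to be found in the camera images.
- box: Open-topped plywood box fixed to the board, 142 (x) x 170 (y) x 80 mm high, walls and floor 6 mm thick, inside 130 x 158 mm. Origin: centre of its underside. Own -x is the front, the handle side; the lid is hinged along y on the far (+x) top edge. It stands turned by up to about 0.5 rad.
- lid (a joint): Hinge of the plywood lid (142 x 170 x 8 mm): 0 is shut flat on the box, grows as it opens, stop at 1.9. It starts upright at 1.6, held by the stay. A spring always pulls it shut: about 5 N at the handle bar when upright, about 3.5 N (spring and weight together) just before it is shut; let go, it slams.
- hinge (a point): Middle of the lid's hinge axis, on the box's far top edge (71 mm behind the box's centre, 80 mm above the board). The axis runs along the box's y.
- bar (a point): Middle of the handle bar: round steel, 12 mm diameter, parallel to the hinge, between two arms 100 mm apart, 45 mm beyond the lid's free edge. 187 mm from the hinge and 4 mm off it towards the lid's outer face: 84 mm above the board when shut, 267 mm upright. Gripped across, it can turn between the fingers, so the gripper may keep pointing down. Shut, only 39 mm are free between bar and box.
- stay (a joint): Stay: a steel strut 120 mm long on the box's outer +y side, its pivot 29 mm in front of the box's centre, 68 mm up. 0: standing, its tip against a stud on the lid's side, 60 mm from the hinge, holding the lid at 1.6. Raise the lid to about 1.75 to 1.85 and it drops by itself to 0.9, beside the box, out of the way. It cannot be pushed aside while the lid rests on it.
- stay_tip (a point): Centre of the stay's tip plate (6 x 12 x 14 mm).
- pads: Two small rubber pads (12 x 20 mm, 6 mm thick) flush inside the top of the box's front wall, 60 mm either side of its middle; the shut lid rests on them (about 5 N from the spring and weight alone). They spoil if the lid is forced down on them. Origin: midway between their tops.
- light: Bike light of blue plastic, 95 mm long, lying on its base: a body 72 x 34 x 34 mm high with a round head of 40 mm diameter, 26 mm long, at its own -x end. 130 g. Origin: on its underside below its mid-length; the body's middle lies 12 mm towards own +x. Own -x is the way the lens looks, own z up. Grip it across the body (34 mm).
- lens (a point): Middle of the lens face, 47 mm along own -x from the light's origin, 20 mm up.
- padlock: Steel padlock lying flat with its shackle open, 100 x 50 x 24 mm. Bystander.
- eggcup: Green ceramic egg cup, 50 mm wide, 66 mm high. Bystander.
- opener: Chrome bottle opener lying flat, 120 x 38 x 8 mm. Bystander.
- notebook: Grey pocket notebook, 148 x 105 x 14 mm. Bystander.
- keybowl: White ceramic key bowl, 120 mm wide, 45 mm high. Bystander.
- tin: Round aluminium tin, 66 mm wide, 75 mm high. Bystander.
There are look-alikes about, which are no part of the job. Several things look just like the light: the one meant starts farthest from the robot's base.

How it is judged:
On the way, in this order (a step that is already met when the one before it is completed fails the run):
1. the light stands released on the box floor, lens towards the handle side, the lid still up on its stay (x of light in the frame of box between -0.05 and 0.05 m and y of light in the frame of box between -0.065 and 0.065 m and z of light in the frame of box between 0 and 0.016 m and angle between light's own z axis and vertical below 0.15 rad and angle between the x axis of light and the x axis of box, either way round below 0.35 rad and x of lens in the frame of box below -0.02 m and linear speed of light below 0.02 m/s and contact force between the fingers and light below 0.1 N and value of joint lid above 1.5 rad and value of joint stay below 0.2 rad), for 0.2 s.
2. the lid has been raised and the stay has dropped away, the lid still up (value of joint stay above 0.6 rad and value of joint lid above 1.4 rad), for 0.1 s.
3. the lid has been brought fully home with the fingers still on it (value of joint lid below 0.01 rad and contact force between the fingers and lid above 0.5 N), for 0.1 s.
At the end, for the whole second after the job is handed in: The light lies released and at rest on its base on the box floor, within 0.35 rad of the box's front-back line, its lens at least 20 mm to the handle side of the box's centre; the lid is shut (under 0.02 rad), the stay down (over 0.6 rad), the handle let go; bystanders within 30 mm (x of light in the frame of box between -0.05 and 0.05 m and y of light in the frame of box between -0.065 and 0.065 m and z of light in the frame of box between 0 and 0.016 m and angle between light's own z axis and vertical below 0.15 rad and angle between the x axis of light and the x axis of box, either way round below 0.35 rad and x of lens in the frame of box below -0.02 m and linear speed of light below 0.02 m/s and contact force between the fingers and light below 0.1 N and value of joint lid below 0.02 rad and value of joint stay above 0.6 rad and contact force between the fingers and lid below 0.1 N); the robot touches nothing.
It fails at once if the lid snaps: it closes faster than 1.2 rad/s while more than 0.01 rad (about 2 mm at the handle) from shut (velocity of joint lid below -1.2 rad/s and value of joint lid above 0.01 rad).
It fails at once if the lid is forced: pressed on its rubber pads with over 45 N (contact force between lid and pads above 45 N).
It fails at once if the light is dropped or thrown: faster than 0.6 m/s out of the fingers (linear speed of light above 0.6 m/s and contact force between the fingers and light below 0.1 N).
It fails at once if a bystander is moved more than 30 mm (distance of any of padlock, eggcup, opener, notebook, keybowl, tin from where it was at the start of the episode above 0.03 m).
It also fails if it takes over 72 s, if anything falls off the work surface, if the arm or the gripper's body presses on something with over 40 N, if the wrist force passes 120 N, or if a joint passes its speed limit or range.

## Working session

There is one attempt and no reset: what is moved stays moved. The work goes in short steps, Python scripts to look and compute and a shell command to move; the robot and the scene stay as the last step left them, time stands still between calls to the robot, and variables do not carry over. Pictures are saved under pics/ and viewed, at most 10 in all, crops included, and the job is handed in when it is done.

```bash
ls; mkdir -p pics
cat > h.py <<'E'
import numpy as np, cv2
from plant import r, optics, workorder
from scipy.spatial.transform import Rotation as R
def snap(n,f=None):
    p,d=optics.snapshot(n); c=optics.get_calibration(n)
    if f: cv2.imwrite('pics/'+f,p[:,:,::-1])
    return p,d,c
def cloud(d,c):
    v,u=np.mgrid[0:480,0:640]
    P=np.stack([(u-c['cx'])/c['fx']*d,(v-c['cy'])/c['fy']*d,d,np.ones_like(d)],-1)
    W=P@np.linalg.inv(np.array(c['extrinsics'])).T
    W=W[...,:3]; W[d==0]=np.nan
    return W
E
python3 - <<'E'
from h import *
print(r.get_state(), r.grip_point_offset)
for n in('top','side'):
    p,d,c=snap(n,n+'1.png'); np.save(n+'.npy',cloud(d,c)); np.save(n+'p.npy',p); print(n,c)
E
```

```text
pics
{'clock': 0.0, 'q': array([ 1.37679943,  0.68998935, -0.19449939,  1.56630353,  0.15729807,
        0.90248256, -0.21506866]), 'qd': array([-0.0003409 ,  0.00052553, -0.00090941,  0.00038457,  0.00035326,
        0.00053209, -0.00119838]), 'joint_torque': array([ 3.75603095e-04, -5.27566946e+01, -1.26753263e+00, -1.53427291e+01,
       -5.28158667e-02,  6.41698076e-03,  1.86257716e-04]), 'tool_pos': array([ 0.14093468, -0.60821266,  0.20211715]), 'eef_rot': array([ 9.93514595e-01,  1.13701129e-01, -1.67856486e-04, -8.80501193e-04]), 'contact_force': array([ 0.09890433, -0.36574232,  0.16527757]), 'moment': array([ 0.0393814 , -0.00061034,  0.01787284]), 'finger_force': 0.0, 'opening': 1.0027457819970986} -0.0187
top {'fx': 488.3244674565715, 'fy': 488.3244674565715, 'cx': 321.9981465666753, 'cy': 247.75831413345279, 'extrinsics': array([[-0.08932752, -0.99599886, -0.0026186 ,  0.06587621],
       [-0.97041267,  0.08762432, -0.22499163,  0.51743175],
       [ 0.22432087, -0.01755682, -0.97435718,  1.05385301],
       [ 0.        ,  0.        ,  0.        ,  1.        ]])}
side {'fx': 466.78465820101036, 'fy': 466.78465820101036, 'cx': 317.38499067036184, 'cy': 246.80217236205954, 'extrinsics': array([[-0.72899657, -0.68410883, -0.02364538,  0.3908053 ],
       [-0.3821462 ,  0.43539379, -0.81510522,  0.27907787],
       [ 0.56791573, -0.58517292, -0.57883017,  1.01544053],
       [ 0.        ,  0.        ,  0.        ,  1.        ]])}
```

View pics/top1.png

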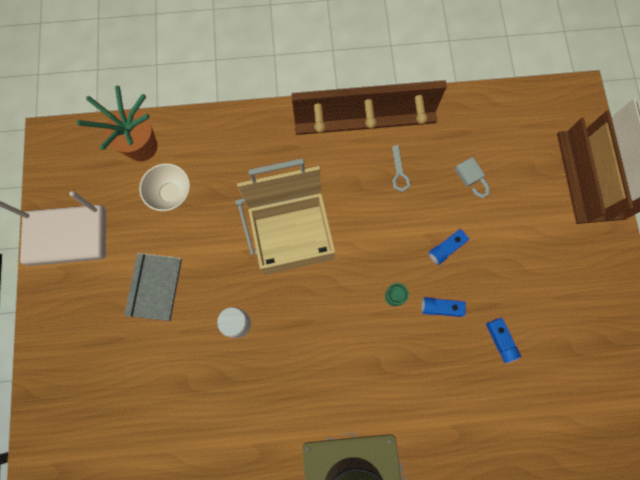

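View pics/side1.png

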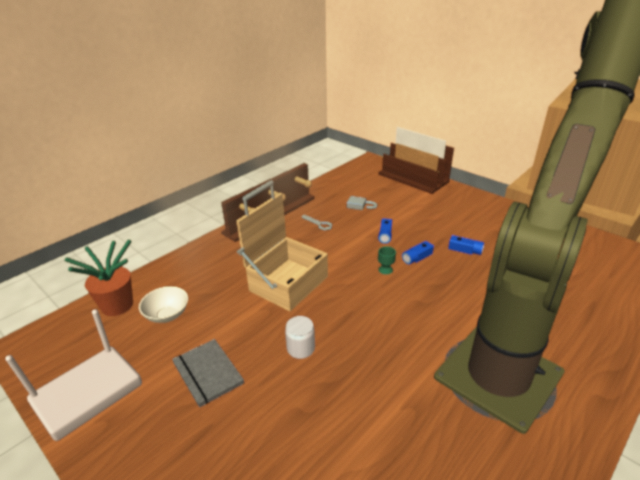

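The top view shows three blue lights at about (449,246), (444,307) and (504,340). The one at (449,246) is farthest from the base, and its lens end seems to be lower-left. The box is at about (290,235), with the bar at (276,167) and the stay at (245,227).

Run:
```python
from h import *
W=np.load('top.npy');p=np.load('topp.npy').astype(int)
m=((p[...,2]>p[...,0]+60)&(p[...,2]>90)).astype(np.uint8)
n,l,s,cc=cv2.connectedComponentsWithStats(m)
for i in range(1,n):
    if s[i,4]<60: continue
    q=W[l==i]; q=q[q[:,2]>0.012]
    (cx,cy),sz,a=cv2.minAreaRect((q[:,:2]*1000).astype(np.float32))
    u,S,vt=np.linalg.svd(q[:,:2]-q[:,:2].mean(0),full_matrices=False)
    print(cc[i],'rect mm',cx,cy,sz,a,'axis',np.degrees(np.arctan2(vt[0,1],vt[0,0])),'zmax',np.nanpercentile(q[:,2],95), np.hypot(cx,cy))
    t=(q[:,:2]-[cx/1000,cy/1000])@vt[0]
    for sg in(1,-1):
        k=sg*t>0.027; print(sg*vt[0], 'width',np.ptp((q[k][:,:2])@[-vt[0][1],vt[0][0]]),'z',np.nanpercentile(q[k][:,2],90))
# box rim
k=(W[...,2]>0.072)&(W[...,2]<0.088); k[:190]=0;k[:,:240]=0;k[285:]=0;k[:,345:]=0
b=W[k]; print(len(b),cv2.minAreaRect((b[:,:2]*1000).astype(np.float32)))
k=(W[...,2]>0.25); k[:140]=0;k[185:]=0;k[:,:235]=0;k[:,330:]=0
b=W[k];print('high',len(b),b.mean(0)); u,S,vt=np.linalg.svd(b-b.mean(0),full_matrices=False);print(vt[0],np.ptp(b@vt[0]))
print('pads',W[261,270],W[250,323],'floor',W[235,290])
I=np.load('topp.npy');
a=cv2.resize(I[210:370,400:560],None,fx=4.5,fy=4.5,interpolation=2)[:590]
b=cv2.resize(I[150:280,225:345],None,fx=4.5,fy=4.5,interpolation=2)
cv2.imwrite('pics/c1.png',np.vstack([b])[...,::-1]);cv2.imwrite('pics/c2.png',a[:,:,::-1])
```

```text
[448.6628131  245.90366089] rect mm 507.2592468261719 -277.74212646484375 (35.87030792236328, 92.8856430053711) 33.58366012573242 axis 122.26396851839988 zmax 0.039595095790319834 578.3187981588255
[-0.53382069  0.8455977 ] width 0.035795349425943646 z 0.04019990187633793
[ 0.53382069 -0.8455977 ] width 0.030742922946127238 z 0.0363420512313779
[443.27674024 306.99660441] rect mm 366.351318359375 -244.68780517578125 (93.8021240234375, 34.3553581237793) 80.87033081054688 axis -100.09950888665266 zmax 0.03942290902118156 440.5512574779389
[-0.17535829 -0.98450468] width 0.03202442324388727 z 0.03582361760111148
[0.17535829 0.98450468] width 0.034546336262131605 z 0.040415432070232016
[503.08344924 340.28789986] rect mm 281.0863037109375 -367.8344421386719 (94.27344512939453, 35.66826248168945) 15.13007640838623 axis -163.78181634736762 zmax 0.039503715222151084 462.93810272794065
[-0.9602051  -0.27929586] width 0.03580733107001138 z 0.040097765267508835
[0.9602051  0.27929586] width 0.03332536019761989 z 0.036052250173712164
1049 ((564.0435791015625, 94.97620391845703), (145.238525390625, 185.3553009033203), 7.497907638549805)
high 366 [0.63957001 0.09748007 0.26984645]
[-1.31668652e-01  9.91293783e-01 -4.86607586e-05] 0.1073855490921734
pads [0.49658603 0.13729819 0.08076167] [0.51120255 0.01783707 0.07960555] floor [0.57141497 0.09206407 0.00731047]
```

View pics/c2.png

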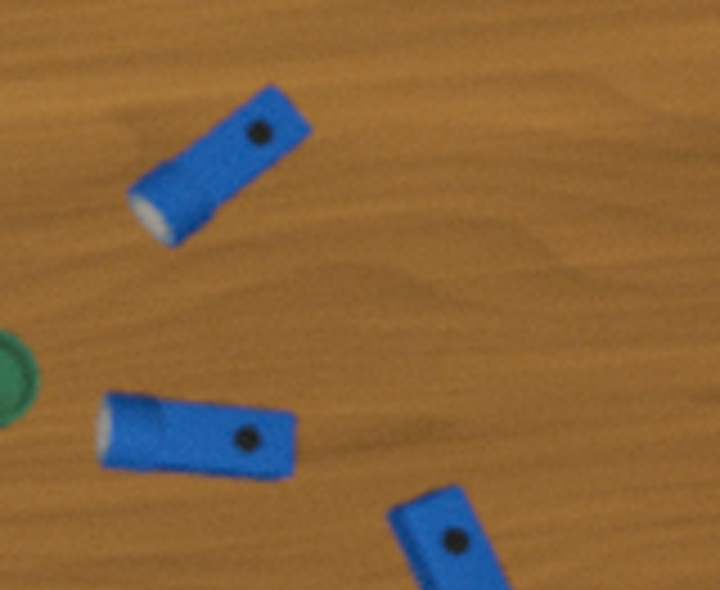

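The crop confirms that the target light's lens (pale face at about (150,215) in the crop) points lower-left, i.e. world (-0.53, 0.85). I'll move to it now.

```bash
cat >> h.py <<'E'
BX=np.array([np.cos(.132),np.sin(.132)]);BY=np.array([-BX[1],BX[0]]);BC=np.array([.563,.087])
def box(x,y): return BC+x*BX+y*BY
def delta(xyz,yaw=None):
    s=r.get_state(); A=R.from_quat(s['eef_rot']); v=A.inv().apply(np.array(xyz)-s['tool_pos'])*100
    y=A.as_matrix()[:,1]; cur=np.degrees(np.arctan2(y[1],y[0]))
    print('tx ty tz cm',np.round(v,2),'tool-y yaw',round(cur,1), 'spin', None if yaw is None else round((cur-yaw+90)%180-90,1),'F',np.round(s['contact_force'],1),'open',round(s['opening'],3),'t',s['clock'],'tcp',np.round(s['tool_pos'],4))
E
python3 -c "
from h import *
delta([.5137,-.288,.13],32.3)"
```

```text
tx ty tz cm [ 43.55 -22.77   7.25] tool-y yaw -76.9 spin 70.8 F [-0.4  0.7 -0.3] open 0.999 t 0.1 tcp [ 0.141  -0.6083  0.2022]
```

```bash
python3 -m creep '[{"grip":1,"tx":3.1,"ty":-1.6},{"grip":1,"tx":3.1,"ty":-1.6},{"grip":1,"tx":3.1,"ty":-1.6},{"grip":1,"tx":3.1,"ty":-1.6},{"grip":1,"tx":3.1,"ty":-1.6},{"grip":1,"tx":3.1,"ty":-1.6},{"grip":1,"tx":3.1,"ty":-1.6},{"grip":1,"tx":3.1,"ty":-1.6}]' 25
python3 -m creep '[{"grip":1,"tx":3.1,"ty":-1.6,"tz":1},{"grip":1,"tx":3.1,"ty":-1.6,"tz":1},{"grip":1,"tx":3.1,"ty":-1.6,"tz":1},{"grip":1,"tx":3.1,"ty":-1.6,"tz":1},{"grip":1,"tx":3.1,"ty":-1.6,"tz":1},{"grip":1,"tx":3.1,"ty":-1.6,"tz":1},{"grip":1,"spin":7},{"grip":1,"spin":7}]'
python3 -m creep '[{"grip":1,"spin":7},{"grip":1,"spin":7},{"grip":1,"spin":7},{"grip":1,"spin":7},{"grip":1,"spin":7},{"grip":1,"spin":7},{"grip":1,"spin":7},{"grip":1,"spin":7}]'
python3 - <<'E'
from h import *
delta([.5137,-.288,.02],32.3)
p,d,c=snap('wrist','w1.png'); print(c['fx'],c['cx'],c['cy'],np.linalg.inv(c['extrinsics']))
E
```

```text
tx ty tz cm [ 43.55 -22.75  18.25] tool-y yaw -76.9 spin 70.8 F [-0.4  0.7 -0.3] open 0.999 t 0.1 tcp [ 0.141  -0.6083  0.2022]
371.64829954431775 321.04156992633494 237.08135095446136 [[ 0.22623971 -0.9247905  -0.30590542  0.22061182]
 [-0.97406952 -0.2154513  -0.06906018 -0.58989897]
 [-0.00204153  0.3135973  -0.94955388  0.3842288 ]
 [ 0.          0.          0.          1.        ]]$[0]: bad value
$[0]: bad value
$[0]: bad value
```

View pics/w1.png

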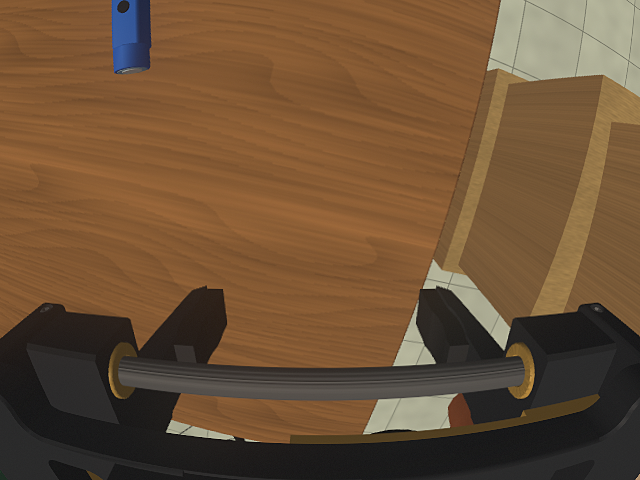

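The rows were refused and nothing moved. The picture shows the view from the start pose: fingers at about (205,300) and (435,300), and a decoy light at (130,40). I suspect every key is required, so I'll test one row.

```bash
python3 -m creep '[{"grip":1,"tx":3.1,"ty":-1.6,"tz":0,"spin":0}]' 25; python3 -m creep '[{"grip":1.0,"tx":3.0,"ty":-1.6,"tz":0.0,"spin":0.0}]' 25
```

```text
clock: 0.23
tool_pos: [0.16, -0.5905, 0.2022]
eef_rot: [0.994, 0.108, -0.003, 0.001]
contact_force: [-0.7, -1.6, -0.5]
opening: 1.0
finger_force: 0.0
clock: 0.32
tool_pos: [0.1916, -0.5645, 0.2024]
eef_rot: [0.994, 0.111, -0.001, 0.0]
contact_force: [0.9, 1.1, 0.7]
opening: 0.998
finger_force: 0.0
```

All keys are needed. 12 more rows of translation, then the spin.

```bash
python3 -m creep '[{"grip":1,"tx":3.1,"ty":-1.6,"tz":0,"spin":0},{"grip":1,"tx":3.1,"ty":-1.6,"tz":0,"spin":0},{"grip":1,"tx":3.1,"ty":-1.6,"tz":0,"spin":0},{"grip":1,"tx":3.1,"ty":-1.6,"tz":0,"spin":0},{"grip":1,"tx":3.1,"ty":-1.6,"tz":0,"spin":0},{"grip":1,"tx":3.1,"ty":-1.6,"tz":0,"spin":0}]' | tail -6
python3 -m creep '[{"grip":1,"tx":3.1,"ty":-1.6,"tz":1,"spin":0},{"grip":1,"tx":3.1,"ty":-1.6,"tz":1,"spin":0},{"grip":1,"tx":3.1,"ty":-1.6,"tz":1,"spin":0},{"grip":1,"tx":3.1,"ty":-1.6,"tz":1,"spin":0},{"grip":1,"tx":3.1,"ty":-1.6,"tz":1,"spin":0},{"grip":1,"tx":3.1,"ty":-1.6,"tz":1,"spin":0},{"grip":1,"tx":0,"ty":0,"tz":0,"spin":7},{"grip":1,"tx":0,"ty":0,"tz":0,"spin":7}]' | tail -6
python3 -m creep '[{"grip":1,"tx":0,"ty":0,"tz":0,"spin":7},{"grip":1,"tx":0,"ty":0,"tz":0,"spin":7},{"grip":1,"tx":0,"ty":0,"tz":0,"spin":7},{"grip":1,"tx":0,"ty":0,"tz":0,"spin":7},{"grip":1,"tx":0,"ty":0,"tz":0,"spin":7},{"grip":1,"tx":0,"ty":0,"tz":0,"spin":7},{"grip":1,"tx":0,"ty":0,"tz":0,"spin":7},{"grip":1,"tx":0,"ty":0,"tz":0,"spin":7}]' | tail -6
python3 - <<'E'
from h import *
delta([.5137,-.288,.02],32.3)
p,d,c=snap('wrist','w2.png'); print(np.linalg.inv(c['extrinsics']))
E
```

```text
clock: 0.82
tool_pos: [0.3538, -0.427, 0.2028]
eef_rot: [0.994, 0.114, -0.0, -0.0]
contact_force: [-0.5, -0.5, 0.2]
opening: 1.005
finger_force: 0.0
clock: 1.48
tool_pos: [0.5143, -0.2894, 0.1418]
eef_rot: [1.0, -0.008, -0.0, -0.001]
contact_force: [0.5, -1.6, -0.7]
opening: 1.001
finger_force: 0.0
clock: 2.15
tool_pos: [0.5123, -0.2926, 0.1427]
eef_rot: [0.878, -0.479, -0.0, -0.0]
contact_force: [0.1, 0.6, -0.1]
opening: 0.994
finger_force: 0.0
tx ty tz cm [-0.31 -0.37 12.27] tool-y yaw -147.3 spin 0.4 F [ 0.1  0.6 -0.1] open 0.994 t 2.15 tcp [ 0.5123 -0.2926  0.1427]
[[-8.43802521e-01 -5.09362597e-01 -1.68958726e-01  5.56287556e-01]
 [-5.36653765e-01  8.01012265e-01  2.65296225e-01 -3.61088422e-01]
 [ 2.06037854e-04  3.14529960e-01 -9.49247524e-01  3.24492652e-01]
 [ 0.00000000e+00  0.00000000e+00  0.00000000e+00  1.00000000e+00]]
```

View pics/w2.png

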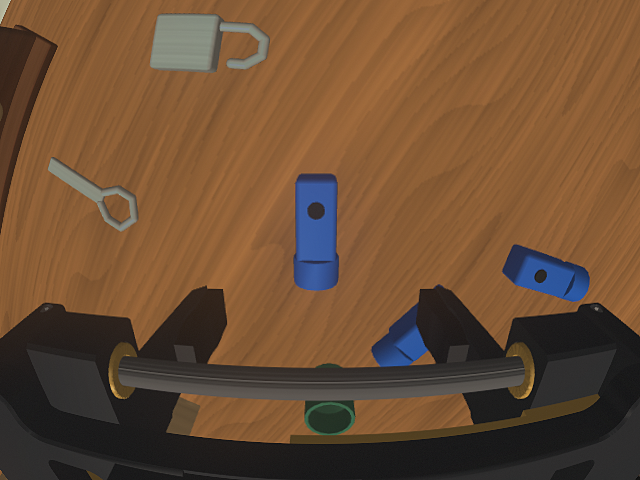

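The light is centred between the fingers and aligned (body at about (316,220), fingers symmetric around x = 320). I'll go down and grip.

```bash
python3 -m creep '[{"grip":1,"tx":-0.3,"ty":-0.4,"tz":2,"spin":0},{"grip":1,"tx":0,"ty":0,"tz":2.4,"spin":0},{"grip":1,"tx":0,"ty":0,"tz":2.4,"spin":0},{"grip":1,"tx":0,"ty":0,"tz":2.2,"spin":0},{"grip":1,"tx":0,"ty":0,"tz":1.8,"spin":0},{"grip":1,"tx":0,"ty":0,"tz":1.5,"spin":0},{"grip":1,"tx":0,"ty":0,"tz":0,"spin":0}]' 25
python3 -m creep '[{"grip":-1,"tx":0,"ty":0,"tz":0,"spin":0},{"grip":-1,"tx":0,"ty":0,"tz":0,"spin":0},{"grip":-1,"tx":0,"ty":0,"tz":0,"spin":0},{"grip":-1,"tx":0,"ty":0,"tz":0,"spin":0},{"grip":-1,"tx":0,"ty":0,"tz":0,"spin":0},{"grip":-1,"tx":0,"ty":0,"tz":0,"spin":0},{"grip":-1,"tx":0,"ty":0,"tz":0,"spin":0},{"grip":-1,"tx":0,"ty":0,"tz":0,"spin":0}]'
```

```text
clock: 2.78
tool_pos: [0.5121, -0.2867, 0.017]
eef_rot: [0.88, -0.476, -0.003, -0.0]
contact_force: [-0.6, 0.6, -0.1]
opening: 0.998
finger_force: 0.0
clock: 3.45
tool_pos: [0.5142, -0.2882, 0.0201]
eef_rot: [0.879, -0.477, 0.0, 0.0]
contact_force: [0.5, 0.6, -0.5]
opening: 0.418
finger_force: 0.0
```

```bash
python3 -m creep '[{"grip":-1,"tx":0,"ty":0,"tz":0,"spin":0},{"grip":-1,"tx":0,"ty":0,"tz":0,"spin":0},{"grip":-1,"tx":0,"ty":0,"tz":0,"spin":0},{"grip":-1,"tx":0,"ty":0,"tz":-1,"spin":0},{"grip":-1,"tx":0,"ty":0,"tz":-3,"spin":0},{"grip":-1,"tx":0,"ty":0,"tz":-3.5,"spin":0},{"grip":-1,"tx":0,"ty":0,"tz":-3.5,"spin":0},{"grip":-1,"tx":0,"ty":0,"tz":-3,"spin":0}]'
python3 -m creep '[{"grip":-1,"tx":0,"ty":0,"tz":0,"spin":-7},{"grip":-1,"tx":0,"ty":0,"tz":0,"spin":-7},{"grip":-1,"tx":0,"ty":0,"tz":0,"spin":-7},{"grip":-1,"tx":0,"ty":0,"tz":0,"spin":-7},{"grip":-1,"tx":0,"ty":0,"tz":0,"spin":-7},{"grip":-1,"tx":0,"ty":0,"tz":0,"spin":-7},{"grip":-1,"tx":0,"ty":0,"tz":0,"spin":-7},{"grip":-1,"tx":0,"ty":0,"tz":0,"spin":-7}]'
python3 -m creep '[{"grip":-1,"tx":0,"ty":0,"tz":0,"spin":-7},{"grip":-1,"tx":0,"ty":0,"tz":0,"spin":-2.3},{"grip":-1,"tx":0,"ty":0,"tz":0,"spin":0}]'
python3 - <<'E'
from h import *
x,y=box(.004,-.025);print(x,y)
delta([x,y,.16],97.56)
E
```

```text
clock: 4.12
tool_pos: [0.5142, -0.2885, 0.1628]
eef_rot: [0.879, -0.477, 0.001, 0.0]
contact_force: [0.3, 0.6, -0.4]
opening: 0.004
finger_force: 0.0
clock: 4.78
tool_pos: [0.5139, -0.2884, 0.1607]
eef_rot: [1.0, -0.005, 0.0, 0.0]
contact_force: [0.2, 0.4, 0.1]
opening: 0.007
finger_force: 0.0
clock: 5.03
tool_pos: [0.5139, -0.2885, 0.1606]
eef_rot: [0.997, 0.073, 0.0, 0.0]
contact_force: [-0.3, -0.1, -0.5]
opening: 0.007
finger_force: 0.0
0.5702556277153381 0.06274395196128568
tx ty tz cm [ 10.7  -33.93   0.05] tool-y yaw -81.6 spin 0.8 F [-0.3 -0.1 -0.5] open 0.007 t 5.0333 tcp [ 0.5139 -0.2885  0.1606]
```

The grasp missed: the fingers are fully shut. I'll look again.

Run:
```python
from h import *
p,d,c=snap('wrist','w3.png')
p,d,c=snap('top'); W=cloud(d,c); p=p.astype(int)
m=((p[...,2]>p[...,0]+60)&(p[...,2]>90)).astype(np.uint8)
n,l,s,cc=cv2.connectedComponentsWithStats(m)
for i in range(1,n):
    if s[i,4]<60: continue
    q=W[l==i]; q=q[q[:,2]>0.012]
    print(cc[i],s[i],cv2.minAreaRect((q[:,:2]*1000).astype(np.float32)),np.nanpercentile(q[:,2],95))
```

```text
[447.7860262  247.47816594] [429 233  40  31 458] ((497.51385498046875, -264.18011474609375), (35.74991989135742, 126.17101287841797), 31.833541870117188) 0.039986058380938105
[443.29222973 306.95945946] [423 298  42  18 592] ((366.6617736816406, -244.392578125), (93.4071044921875, 35.17218017578125), 81.12043762207031) 0.039385925247493514
[495.58723404 327.67234043] [487 318  18  24 235] ((285.981201171875, -248.896484375), (45.70460510253906, 258.184326171875), 9.592976570129395) 0.03841315300128286
```

View pics/w3.png

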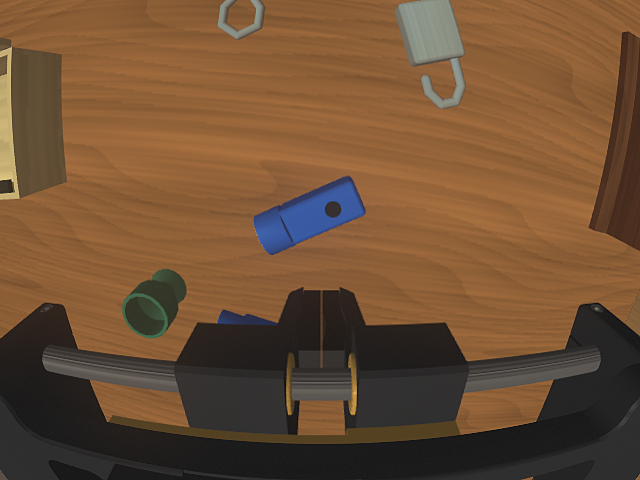

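```bash
cat >> h.py <<'E'
def wray(c,u,v,z):
    a=np.array([u-c['cx'],v-c['cy']]); rr=np.hypot(*a); t=rr/c['fx']
    k=np.array([*(a/rr*np.sin(t)),np.cos(t)]); E=np.linalg.inv(c['extrinsics']); k=E[:3,:3]@k; o=E[:3,3]
    return o+k*(z-o[2])/k[2]
E
python3 - <<'E'
from h import *
c=optics.get_calibration('wrist')
for n,u,v,z in(('dot',333,209,.034),('tail lo',352,178,.034),('tail ro',366,212,.034),('head l',255,217,.03),('head r',272,254,.03),('mid',310,215,.034)): print(n,wray(c,u,v,z).round(4))
E
```

```text
dot [ 0.5205 -0.2974  0.034 ]
tail lo [ 0.5494 -0.3091  0.034 ]
tail ro [ 0.522  -0.3259  0.034 ]
head l [ 0.5028 -0.231   0.03  ]
head r [ 0.4704 -0.2496  0.03  ]
mid [ 0.5124 -0.2787  0.034 ]
```

The light is still at about the same place, so the fingertips only slipped off its top edges. I'll go back and grip about 8 mm deeper.

```bash
python3 -m creep '[{"grip":1,"tx":0,"ty":0,"tz":0,"spin":7},{"grip":1,"tx":0,"ty":0,"tz":0,"spin":7},{"grip":1,"tx":0,"ty":0,"tz":0,"spin":7},{"grip":1,"tx":0,"ty":0,"tz":0,"spin":7},{"grip":1,"tx":0,"ty":0,"tz":0,"spin":7},{"grip":1,"tx":0,"ty":0,"tz":0,"spin":7},{"grip":1,"tx":0,"ty":0,"tz":0,"spin":7},{"grip":1,"tx":0,"ty":0,"tz":0,"spin":7}]' 35 | tail -2
python3 -m creep '[{"grip":1,"tx":0,"ty":0,"tz":0,"spin":7},{"grip":1,"tx":0,"ty":0,"tz":0,"spin":2.3},{"grip":1,"tx":0,"ty":0,"tz":1,"spin":0},{"grip":1,"tx":0,"ty":0,"tz":1,"spin":0},{"grip":1,"tx":0,"ty":0,"tz":1,"spin":0},{"grip":1,"tx":0,"ty":0,"tz":1,"spin":0},{"grip":1,"tx":0,"ty":0,"tz":0,"spin":0},{"grip":1,"tx":0,"ty":0,"tz":0,"spin":0}]' | tail -2
python3 - <<'E'
from h import *
delta([.5150,-.2885,.012],32.3)
p,d,c=snap('wrist','w4.png')
m=((p[...,2].astype(int)>p[...,0].astype(int)+50)).astype(np.uint8); m[400:]=0
n,l,s,cc=cv2.connectedComponentsWithStats(m)
for i in range(1,n):
    if s[i,4]>300: print(cc[i],s[i])
i=1+np.argmax(s[1:,4])
for v in range(s[i,1]+5,s[i,1]+s[i,3],15):
    u=np.where(l[v]==i)[0]; a,b=wray(c,u.min(),v,.034),wray(c,u.max(),v,.034); print(v,u.min(),u.max(),a.round(4),b.round(4),((a+b)/2).round(4))
E
```

```text
opening: 0.59
finger_force: 0.0
opening: 0.999
finger_force: 0.0
tx ty tz cm [ 0.16 -0.11 10.68] tool-y yaw -147.0 spin 0.7 F [-0.1 -1.   0.3] open 0.999 t 6.4667 tcp [ 0.5134 -0.2879  0.1188]
[319.54737062 240.47308013] [ 296  181   47  119 4792]
[566.60353653 284.74918567] [ 516  261   89   46 2149]
[412.43864598 356.17771509] [379 338  57  28 709]
186 298 342 [ 0.5457 -0.306   0.034 ] [ 0.5188 -0.3235  0.034 ] [ 0.5322 -0.3147  0.034 ]
201 298 342 [ 0.5397 -0.2964  0.034 ] [ 0.5125 -0.3141  0.034 ] [ 0.5261 -0.3053  0.034 ]
216 299 341 [ 0.533  -0.2871  0.034 ] [ 0.5067 -0.3042  0.034 ] [ 0.5198 -0.2957  0.034 ]
231 299 341 [ 0.5267 -0.2772  0.034 ] [ 0.5002 -0.2945  0.034 ] [ 0.5135 -0.2858  0.034 ]
246 299 340 [ 0.5204 -0.267   0.034 ] [ 0.4941 -0.2841  0.034 ] [ 0.5072 -0.2755  0.034 ]
261 298 340 [ 0.5145 -0.2561  0.034 ] [ 0.4872 -0.2739  0.034 ] [ 0.5008 -0.265   0.034 ]
276 296 342 [ 0.5091 -0.2443  0.034 ] [ 0.4786 -0.2641  0.034 ] [ 0.4939 -0.2542  0.034 ]
291 298 340 [ 0.5008 -0.2339  0.034 ] [ 0.4725 -0.2523  0.034 ] [ 0.4866 -0.2431  0.034 ]
```

```bash
python3 -m creep '[{"grip":1,"tx":0.1,"ty":-0.1,"tz":2,"spin":0.7},{"grip":1,"tx":0,"ty":0,"tz":2.2,"spin":0},{"grip":1,"tx":0,"ty":0,"tz":2.2,"spin":0},{"grip":0,"tx":0,"ty":0,"tz":2,"spin":0},{"grip":0,"tx":0,"ty":0,"tz":1.4,"spin":0},{"grip":0,"tx":0,"ty":0,"tz":0.9,"spin":0},{"grip":0,"tx":0,"ty":0,"tz":0,"spin":0}]' 35
python3 -m creep '[{"grip":-1,"tx":0,"ty":0,"tz":0,"spin":0},{"grip":-1,"tx":0,"ty":0,"tz":0,"spin":0},{"grip":-1,"tx":0,"ty":0,"tz":0,"spin":0},{"grip":-1,"tx":0,"ty":0,"tz":0,"spin":0},{"grip":-1,"tx":0,"ty":0,"tz":0,"spin":0},{"grip":-1,"tx":0,"ty":0,"tz":0,"spin":0},{"grip":-1,"tx":0,"ty":0,"tz":0,"spin":0},{"grip":-1,"tx":0,"ty":0,"tz":0,"spin":0}]'
```

```text
clock: 7.1
tool_pos: [0.5148, -0.2881, 0.0117]
eef_rot: [0.876, -0.482, -0.001, -0.0]
contact_force: [1.5, 1.0, 0.5]
opening: 0.723
finger_force: 0.0
clock: 7.77
tool_pos: [0.5155, -0.2885, 0.013]
eef_rot: [0.876, -0.482, 0.0, 0.0]
contact_force: [0.0, 1.2, -0.4]
opening: 0.116
finger_force: 0.0
```

Run:
```python
from h import *
p,d,c=snap('wrist','w5.png')
s=r.get_state();print(s['tool_pos'],s['opening'],s['finger_force']);E=np.linalg.inv(c['extrinsics']);print(E[:3,3]-s['tool_pos'])
p2,d2,c2=snap('side'); W=cloud(d2,c2)
cr=cv2.resize(p2[190:290,340:500],None,fx=4,fy=4)
cv2.imwrite('pics/w5.png',np.hstack([cv2.resize(p,(400,300)),cv2.resize(cr,(400,250)).copy()if 0 else cv2.resize(cr,(400,300))])[...,::-1])
```

```text
[ 0.51551202 -0.28846138  0.0129748 ] 0.07067449194134602 0.0
[ 0.0437094  -0.06866511  0.18194119]
```

View pics/w5.png

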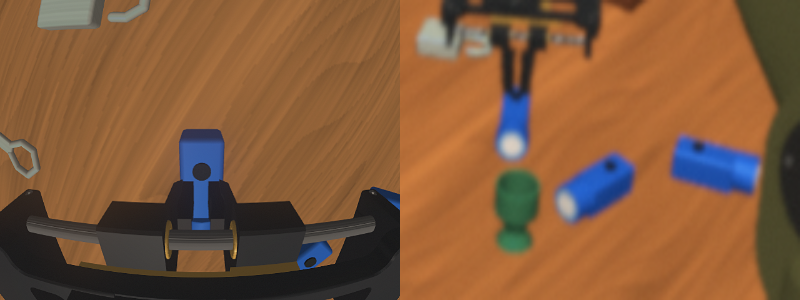

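Run:
```python
from h import *
p,d,c=snap('wrist')
E=np.linalg.inv(c['extrinsics'])
v,u=np.mgrid[0:480,0:640]; a=np.stack([u-c['cx'],v-c['cy']],-1); rr=np.linalg.norm(a,axis=-1)+1e-9; t=rr/c['fx']
P=np.stack([a[...,0]/rr*np.tan(t)*d,a[...,1]/rr*np.tan(t)*d,d],-1)@E[:3,:3].T+E[:3,3]
for (x,y) in [(320,220),(320,250),(322,275),(322,295),(280,295),(285,290),(355,295),(365,290),(290,300),(350,310),(290,340),(200,200)]:
    print((x,y),p[y,x],d[y,x],P[y,x].round(4))
b=(p.max(-1)<70)&(d>0); b[400:]=0; b[:, :250]=0; b[:,400:]=0
print('dark lowest z',np.percentile(P[b][:,2],[0,1,5,20]))
W=None
```

```text
(320, 220) [49 53 84] 0.16901012 [ 0.5351 -0.3183  0.0319]
(320, 250) [ 57  94 166] 0.17168437 [ 0.5277 -0.3065  0.0337]
(322, 275) [47 45 50] 0.173961 [ 0.5205 -0.2969  0.0353]
(322, 295) [ 57  99 175] 0.17855573 [ 0.5145 -0.2875  0.0341]
(280, 295) [135  91  57] 0.21639602 [ 5.259e-01 -2.594e-01  1.000e-04]
(285, 290) [138  93  58] 0.21595754 [ 5.250e-01 -2.636e-01 -4.000e-04]
(355, 295) [32 28 37] 0.15452142 [ 0.5088 -0.3043  0.0558]
(365, 290) [143  96  59] 0.21488339 [ 0.4856 -0.2891  0.0005]
(290, 300) [41 36 38] 0.15020509 [ 0.5316 -0.2899  0.0603]
(350, 310) [37 33 37] 0.14125156 [ 0.5117 -0.3031  0.0696]
(290, 340) [32 30 31] 0.120765164 [ 0.5302 -0.2919  0.091 ]
(200, 200) [148  98  57] 0.19806121 [ 5.931e-01 -2.851e-01  3.000e-04]
dark lowest z [-0.00013026  0.03561102  0.03748127  0.07197644]
```

```bash
cat >> h.py <<'E'
def wcloud(d,c):
    E=np.linalg.inv(c['extrinsics'])
    v,u=np.mgrid[0:480,0:640]; a=np.stack([u-c['cx'],v-c['cy']],-1); rr=np.linalg.norm(a,axis=-1)+1e-9; t=rr/c['fx']
    return np.stack([a[...,0]/rr*np.tan(t)*d,a[...,1]/rr*np.tan(t)*d,d],-1)@E[:3,:3].T+E[:3,3]
E
python3 - <<'E'
from h import *
p,d,c=snap('wrist'); s=r.get_state(); P=wcloud(d,c)
T=R.from_quat(s['eef_rot']).inv().apply((P-s['tool_pos']).reshape(-1,3)).reshape(P.shape)*1000
np.set_printoptions(suppress=True,linewidth=150)
print(s['opening'])
for u in (295,303,310,330,337,345):
    print(u,[ (v,*T[v,u].round(0).astype(int),'b' if p[v,u,2]>p[v,u,0]+40 else '') for v in range(270,310,4)])
E
```

```text
0.0014446522538491783
295 [(270, np.int64(12), np.int64(-12), np.int64(-21), 'b'), (274, np.int64(10), np.int64(-13), np.int64(-21), 'b'), (278, np.int64(8), np.int64(-13), np.int64(-22), 'b'), (282, np.int64(6), np.int64(-13), np.int64(-22), 'b'), (286, np.int64(4), np.int64(-13), np.int64(-22), 'b'), (290, np.int64(10), np.int64(-11), np.int64(-40), ''), (294, np.int64(10), np.int64(-11), np.int64(-43), ''), (298, np.int64(11), np.int64(-11), np.int64(-47), ''), (302, np.int64(10), np.int64(-11), np.int64(-49), ''), (306, np.int64(11), np.int64(-10), np.int64(-54), '')]
303 [(270, np.int64(12), np.int64(-9), np.int64(-22), 'b'), (274, np.int64(10), np.int64(-9), np.int64(-22), 'b'), (278, np.int64(8), np.int64(-9), np.int64(-22), 'b'), (282, np.int64(6), np.int64(-9), np.int64(-21), 'b'), (286, np.int64(4), np.int64(-9), np.int64(-21), 'b'), (290, np.int64(9), np.int64(-8), np.int64(-37), 'b'), (294, np.int64(7), np.int64(-8), np.int64(-37), ''), (298, np.int64(9), np.int64(-8), np.int64(-43), ''), (302, np.int64(8), np.int64(-8), np.int64(-46), ''), (306, np.int64(8), np.int64(-7)
[... 1463 characters left out ...]
(298, np.int64(8), np.int64(7), np.int64(-43), ''), (302, np.int64(9), np.int64(6), np.int64(-47), ''), (306, np.int64(9), np.int64(6), np.int64(-51), '')]
345 [(270, np.int64(12), np.int64(11), np.int64(-22), 'b'), (274, np.int64(10), np.int64(11), np.int64(-22), 'b'), (278, np.int64(8), np.int64(11), np.int64(-21), 'b'), (282, np.int64(6), np.int64(11), np.int64(-21), 'b'), (286, np.int64(4), np.int64(11), np.int64(-23), 'b'), (290, np.int64(10), np.int64(10), np.int64(-39), ''), (294, np.int64(11), np.int64(10), np.int64(-44), ''), (298, np.int64(10), np.int64(10), np.int64(-46), ''), (302, np.int64(10), np.int64(9), np.int64(-50), ''), (306, np.int64(10), np.int64(9), np.int64(-53), '')]
```

The depth shows the visible fingertips end about 36 mm short of the reported TCP, still above the light. Before going deeper I'll check where the gripper body begins in the same frame.

```bash
python3 -m creep '[{"grip":0.4,"tx":0,"ty":0,"tz":0,"spin":0},{"grip":0.4,"tx":0,"ty":0,"tz":0,"spin":0},{"grip":0.4,"tx":0,"ty":0,"tz":0,"spin":0},{"grip":0.4,"tx":0,"ty":0,"tz":0,"spin":0},{"grip":0.4,"tx":0,"ty":0,"tz":0,"spin":0},{"grip":0.4,"tx":0,"ty":0,"tz":0,"spin":0},{"grip":0.4,"tx":0,"ty":0,"tz":0,"spin":0},{"grip":0.4,"tx":0,"ty":0,"tz":0,"spin":0}]' 35|tail -2
python3 - <<'E'
from h import *
p,d,c=snap('wrist'); s=r.get_state(); P=wcloud(d,c)
T=R.from_quat(s['eef_rot']).inv().apply((P-s['tool_pos']).reshape(-1,3)).reshape(P.shape)*1000
print(s['opening'])
k=(T[...,2]>-200)&(T[...,2]<-26)&(d>0)&(p.max(-1)<75)
for z in range(-26,-190,-8):
    m=k&(T[...,2]<=z)&(T[...,2]>z-8)
    if m.sum()>5: q=T[m]; print(z,m.sum(),'x',q[:,0].min().round(),q[:,0].max().round(),'y',q[:,1].min().round(),q[:,1].max().round(),'inner y',np.abs(q[:,1]).min().round())
E
```

```text
opening: 0.584
finger_force: 0.0
0.6319374610544791
-34 477 x -8.0 11.0 y -38.0 39.0 inner y 25.0
-42 818 x -10.0 11.0 y -40.0 39.0 inner y 25.0
-50 1115 x -9.0 11.0 y -40.0 40.0 inner y 25.0
-58 1263 x -10.0 11.0 y -42.0 41.0 inner y 26.0
-66 1133 x -9.0 11.0 y -42.0 42.0 inner y 26.0
-74 2002 x -2.0 11.0 y -43.0 43.0 inner y 25.0
-82 870 x -11.0 11.0 y -42.0 42.0 inner y 26.0
-90 477 x -13.0 12.0 y -39.0 38.0 inner y 33.0
-98 2822 x -13.0 35.0 y -85.0 85.0 inner y 32.0
-106 8441 x -9.0 35.0 y -86.0 87.0 inner y 0.0
-114 13602 x -34.0 35.0 y -86.0 85.0 inner y 0.0
-122 12836 x -24.0 36.0 y -85.0 84.0 inner y 5.0
-130 12923 x -7.0 35.0 y -79.0 78.0 inner y 0.0
-138 22566 x -8.0 35.0 y -94.0 93.0 inner y 0.0
-146 74 x 21.0 25.0 y -41.0 -33.0 inner y 33.0
```

This confirms it: the tips are at tool z ≈ -36 mm and the body at ≈ -100 mm. The true tip height is therefore the reported z + 0.036, and I'll account for that from here on.

```bash
python3 -m creep '[{"grip":0.4,"tx":0,"ty":0,"tz":1,"spin":0},{"grip":0.4,"tx":0,"ty":0,"tz":1,"spin":0},{"grip":0.4,"tx":0,"ty":0,"tz":0.9,"spin":0},{"grip":0.4,"tx":0,"ty":0,"tz":0.8,"spin":0},{"grip":0.4,"tx":0,"ty":0,"tz":0,"spin":0},{"grip":-1,"tx":0,"ty":0,"tz":0,"spin":0},{"grip":-1,"tx":0,"ty":0,"tz":0,"spin":0},{"grip":-1,"tx":0,"ty":0,"tz":0,"spin":0}]' 30
python3 -m creep '[{"grip":-1,"tx":0,"ty":0,"tz":0,"spin":0},{"grip":-1,"tx":0,"ty":0,"tz":0,"spin":0},{"grip":-1,"tx":0,"ty":0,"tz":0,"spin":0},{"grip":-1,"tx":0,"ty":0,"tz":0,"spin":0},{"grip":-1,"tx":0,"ty":0,"tz":0,"spin":0},{"grip":-1,"tx":0,"ty":0,"tz":0,"spin":0},{"grip":-1,"tx":0,"ty":0,"tz":0,"spin":0}]'
```

```text
clock: 9.35
tool_pos: [0.5158, -0.2887, -0.0238]
eef_rot: [0.876, -0.482, 0.0, 0.0]
contact_force: [0.8, 0.1, 0.3]
opening: 0.496
finger_force: 0.0
clock: 9.93
tool_pos: [0.5157, -0.2887, -0.0237]
eef_rot: [0.876, -0.482, 0.0, 0.0]
contact_force: [-0.2, 0.7, 5.3]
opening: 0.382
finger_force: 30.0
```

Gripped at 30 N. Next I'll lift, turn and travel.

```bash
python3 -m creep '[{"grip":-1,"tx":0,"ty":0,"tz":-1,"spin":0},{"grip":-1,"tx":0,"ty":0,"tz":-2.5,"spin":0},{"grip":-1,"tx":0,"ty":0,"tz":-3,"spin":0},{"grip":-1,"tx":0,"ty":0,"tz":-3,"spin":0},{"grip":-1,"tx":0,"ty":0,"tz":-3,"spin":0},{"grip":-1,"tx":0,"ty":0,"tz":-2.5,"spin":0},{"grip":-1,"tx":0,"ty":0,"tz":0,"spin":-7},{"grip":-1,"tx":0,"ty":0,"tz":0,"spin":-7}]' | tail -2
python3 -m creep '[{"grip":-1,"tx":0,"ty":0,"tz":0,"spin":-7},{"grip":-1,"tx":0,"ty":0,"tz":0,"spin":-7},{"grip":-1,"tx":0,"ty":0,"tz":0,"spin":-7},{"grip":-1,"tx":0,"ty":0,"tz":0,"spin":-7},{"grip":-1,"tx":0,"ty":0,"tz":0,"spin":-7},{"grip":-1,"tx":0,"ty":0,"tz":0,"spin":-7},{"grip":-1,"tx":0,"ty":0,"tz":0,"spin":-7},{"grip":-1,"tx":0,"ty":0,"tz":0,"spin":-2}]'|tail -2
python3 - <<'E'
from h import *
x,y=box(.004,-.025)
delta([x,y,.126],97.56)
E
```

```text
opening: 0.385
finger_force: 30.0
opening: 0.384
finger_force: 30.0
tx ty tz cm [ 10.12 -34.07   0.  ] tool-y yaw -82.4 spin 0.0 F [-0.2  0.2 -0.6] open 0.384 t 11.2667 tcp [ 0.5149 -0.2884  0.126 ]
```

```bash
python3 -m creep '[{"grip":-1,"tx":0.7,"ty":-3.4,"tz":0,"spin":0},{"grip":-1,"tx":0.7,"ty":-3.4,"tz":0,"spin":0},{"grip":-1,"tx":0.7,"ty":-3.4,"tz":0,"spin":0},{"grip":-1,"tx":0.7,"ty":-3.4,"tz":0,"spin":0},{"grip":-1,"tx":0.7,"ty":-3.4,"tz":0,"spin":0},{"grip":-1,"tx":0.7,"ty":-3.4,"tz":0,"spin":0},{"grip":-1,"tx":0.7,"ty":-3.4,"tz":0,"spin":0}]' | tail -2
python3 -m creep '[{"grip":-1,"tx":1.7,"ty":-3.4,"tz":0,"spin":0},{"grip":-1,"tx":1.7,"ty":-3.4,"tz":0,"spin":0},{"grip":-1,"tx":1.7,"ty":-3.4,"tz":0,"spin":0},{"grip":-1,"tx":0,"ty":0,"tz":0,"spin":0},{"grip":-1,"tx":0,"ty":0,"tz":0,"spin":0}]'
python3 - <<'E'
from h import *
x,y=box(.004,-.025)
delta([x,y,-.017],97.56)
p,d,c=snap('wrist','w6.png');P=wcloud(d,c)
k=(abs(P[...,2]-.08)<.005)&(d>0)&(p.min(-1)>60)
B=(P[...,:2]-BC)@np.array([BX,BY]).T*1000
k&=(abs(B[...,0])<95)&(abs(B[...,1])<110)
q=B[k];print(len(q),cv2.minAreaRect(q.astype(np.float32)))
for n,a,b,s in(('front',0,1,-1),('right',1,0,-1),('left',1,0,1)):
    m=(s*q[:,a]>50)&(abs(q[:,b])<60); 
    if m.sum()>20: print(n,np.percentile(q[m][:,a],[1,5,50,95,99]).round(1),np.polyfit(q[m][:,b],q[m][:,a],1))
blue=(p[...,2].astype(int)>p[...,0].astype(int)+50)&(d>0)&(P[...,2]<.2)&(P[...,2]>.1)
print('light',cv2.minAreaRect(B[blue].astype(np.float32)),P[blue][:,2].min(),P[blue][:,2].max())
E
```

```text
opening: 0.385
finger_force: 30.0
clock: 12.27
tool_pos: [0.5714, 0.0654, 0.1259]
eef_rot: [0.998, 0.066, 0.0, -0.001]
contact_force: [0.4, -0.9, -1.8]
opening: 0.382
finger_force: 30.0
tx ty tz cm [-0.15  0.27 14.29] tool-y yaw -82.4 spin 0.0 F [ 0.4 -0.9 -1.8] open 0.382 t 12.2667 tcp [0.5714 0.0654 0.1259]
2043 ((14.968143463134766, 4.3057861328125), (137.00119018554688, 183.7670135498047), 1.081634759902954)
right [-87.8 -87.4 -84.3 -81.7 -81.5] [ 1.01302852e-02 -8.42331865e+01]
left [75.9 76.2 79.5 92.  94. ] [8.36089477e-03 8.10233639e+01]
light ((-7.077945709228516, -24.633907318115234), (94.3178939819336, 38.614627838134766), 0.37243255972862244) 0.16384002900979133 0.1907362397051557
```

View pics/w6.png

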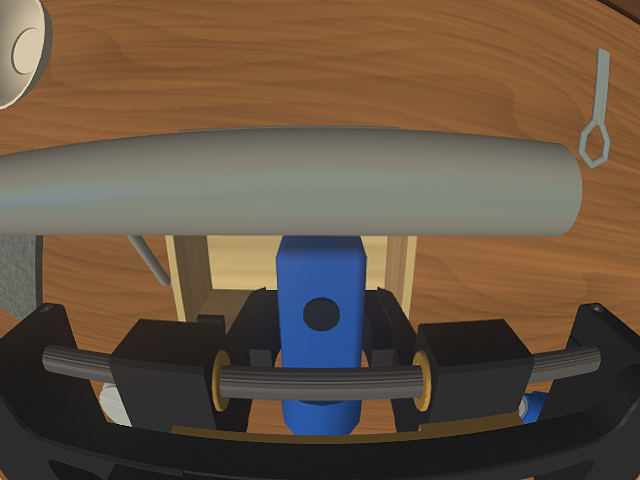

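The wrist view shows the light held squarely at (320,310), the box floor beyond it, and the handle bar passing close under the camera (row 180). Light in the box frame is (-7, -25) mm and aligned. I'll descend in stages.

```bash
python3 -m creep '[{"grip":-1,"tx":-0.2,"ty":0.5,"tz":1,"spin":0},{"grip":-1,"tx":0,"ty":0,"tz":2,"spin":0},{"grip":-1,"tx":0,"ty":0,"tz":2,"spin":0},{"grip":-1,"tx":0,"ty":0,"tz":2,"spin":0},{"grip":-1,"tx":0,"ty":0,"tz":2,"spin":0},{"grip":-1,"tx":0,"ty":0,"tz":1.5,"spin":0},{"grip":-1,"tx":0,"ty":0,"tz":1,"spin":0},{"grip":-1,"tx":0,"ty":0,"tz":0,"spin":0}]' 
python3 -m creep '[{"grip":-1,"tx":0,"ty":0,"tz":1,"spin":0},{"grip":-1,"tx":0,"ty":0,"tz":0.8,"spin":0},{"grip":-1,"tx":0,"ty":0,"tz":0.6,"spin":0},{"grip":-1,"tx":0,"ty":0,"tz":0.3,"spin":0},{"grip":-1,"tx":0,"ty":0,"tz":0,"spin":0}]'
```

```text
clock: 12.98
tool_pos: [0.568, 0.0541, 0.0091]
eef_rot: [0.998, 0.063, -0.002, 0.001]
contact_force: [-0.9, 0.6, -2.7]
opening: 0.384
finger_force: 29.9
clock: 13.4
tool_pos: [0.5674, 0.0546, -0.016]
eef_rot: [0.998, 0.063, -0.002, 0.001]
contact_force: [-3.2, -0.8, 2.9]
opening: 0.384
finger_force: 30.0
```

```bash
python3 -m creep '[{"grip":0,"tx":0,"ty":0,"tz":0,"spin":0},{"grip":0,"tx":0,"ty":0,"tz":0,"spin":0},{"grip":0,"tx":0,"ty":0,"tz":0,"spin":0},{"grip":0,"tx":0,"ty":0,"tz":0,"spin":0}]'
python3 - <<'E'
from h import *
p,d,c=snap('wrist');P=wcloud(d,c)
B=(P[...,:2]-BC)@np.array([BX,BY]).T*1000
blue=(p[...,2].astype(int)>p[...,0].astype(int)+50)&(d>0)&(P[...,2]<.06)&(P[...,2]>.0)&(abs(B)<80).all(-1)
print('light',cv2.minAreaRect(B[blue].astype(np.float32)),np.percentile(P[blue][:,2],[1,50,99]))
E
```

```text
clock: 13.73
tool_pos: [0.5698, 0.0573, -0.0157]
eef_rot: [0.998, 0.064, 0.0, -0.0]
contact_force: [-3.5, 3.1, 4.9]
opening: 0.501
finger_force: 2.8
light ((-14.81777572631836, -31.445396423339844), (38.23582458496094, 95.51924896240234), 89.51689147949219) [0.03542936 0.04013852 0.04616397]
```

```bash
python3 -m creep '[{"grip":0.12,"tx":0,"ty":0,"tz":0,"spin":0},{"grip":0.12,"tx":0,"ty":0,"tz":0,"spin":0},{"grip":0.12,"tx":0,"ty":0,"tz":0,"spin":0}]'; python3 -m creep '[{"grip":0.12,"tx":0,"ty":0,"tz":-0.5,"spin":0},{"grip":0.12,"tx":0,"ty":0,"tz":-0.5,"spin":0},{"grip":0.12,"tx":0,"ty":0,"tz":0,"spin":0}]'
```

```text
clock: 14.03
tool_pos: [0.5705, 0.058, -0.0156]
eef_rot: [0.998, 0.065, 0.001, -0.001]
contact_force: [-2.3, 3.6, 5.4]
opening: 0.56
finger_force: 2.6
clock: 14.28
tool_pos: [0.5711, 0.0557, -0.0051]
eef_rot: [0.998, 0.064, 0.001, 0.0]
contact_force: [-0.1, 0.3, 0.5]
opening: 0.557
finger_force: 0.0
```

```bash
python3 -m creep '[{"grip":0.12,"tx":0,"ty":0,"tz":-2,"spin":0},{"grip":0.12,"tx":0,"ty":0,"tz":-3,"spin":0},{"grip":0.12,"tx":0,"ty":0,"tz":-3.5,"spin":0},{"grip":0.12,"tx":0,"ty":0,"tz":-3.5,"spin":0},{"grip":0.12,"tx":0,"ty":0,"tz":-3.5,"spin":0},{"grip":0.12,"tx":0,"ty":0,"tz":-3.5,"spin":0},{"grip":0.12,"tx":0,"ty":0,"tz":-3.5,"spin":0},{"grip":0.12,"tx":0,"ty":0,"tz":-3.5,"spin":0}]' 
python3 -m creep '[{"grip":0.12,"tx":-2,"ty":0,"tz":-2,"spin":0},{"grip":0.12,"tx":-2,"ty":0,"tz":0,"spin":0},{"grip":0.12,"tx":-2,"ty":0,"tz":0,"spin":0},{"grip":0.12,"tx":0,"ty":0,"tz":0,"spin":0}]'
python3 - <<'E'
from h import *
delta([.6396,.0975,.3],7.6)
p,d,c=snap('top','t2.png'); W=cloud(d,c)
B=(W[...,:2]-BC)@np.array([BX,BY]).T*1000
p=p.astype(int)
blue=(p[...,2]>p[...,0]+50)&(d>0)&(W[...,2]<.06)&(W[...,2]>.0)&(abs(B)<80).all(-1)
if blue.sum()>50: print('light',cv2.minAreaRect(B[blue].astype(np.float32)),np.percentile(W[blue][:,2],[1,50,99]))
k=(W[...,2]>0.262)&(W[...,2]<.285)&(abs(B[...,0]-80)<25)&(abs(B[...,1])<70); k2=np.concatenate([B[k],W[k][:,2:]*1000],1)
print(len(k2),np.percentile(k2,[2,10,50,90,98],axis=0).round(1)); m=abs(k2[:,1])<35
print('bar mid',k2[m].mean(0),np.polyfit(k2[m][:,1],k2[m][:,0],1))
cr=cv2.resize(p[130:290,210:370].astype(np.uint8),None,fx=3.7,fy=3.7); cv2.imwrite('pics/t2.png',cr[...,::-1])
E
```

```text
clock: 14.95
tool_pos: [0.5696, 0.0556, 0.2559]
eef_rot: [0.998, 0.064, 0.0, 0.0]
contact_force: [1.1, 0.7, -0.7]
opening: 0.559
finger_force: 0.0
clock: 15.28
tool_pos: [0.5067, 0.0473, 0.2745]
eef_rot: [0.998, 0.064, -0.001, 0.0]
contact_force: [-1.9, 0.3, -1.0]
opening: 0.556
finger_force: 0.0
tx ty tz cm [13.82 -3.29 -2.59] tool-y yaw -82.7 spin 89.7 F [-1.9  0.3 -1. ] open 0.556 t 15.2833 tcp [0.5067 0.0473 0.2745]
78 [[ 72.8  29.8 265.5]
 [ 73.9  31.6 266.9]
 [ 77.2  41.1 270.4]
 [ 82.   50.5 272.8]
 [ 83.2  53.  274.5]]
bar mid [ 77.69302011  32.1717052  269.98674229] [ 0.09938005 74.49579441]
```

View pics/t2.png

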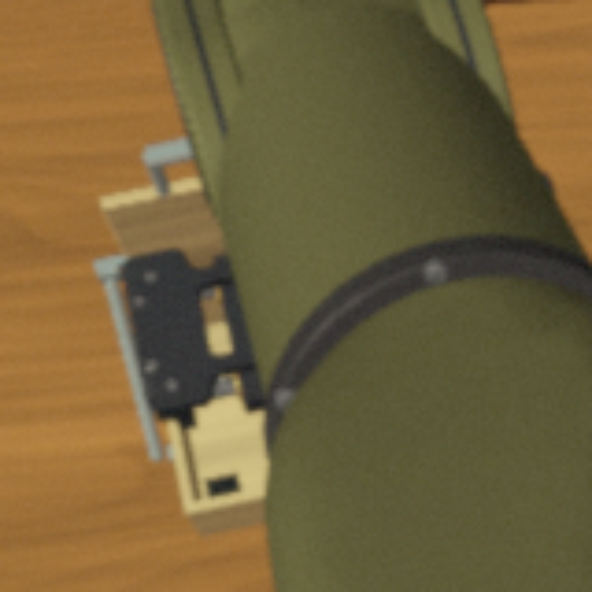

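The top view is mostly hidden by the arm, but the lid and the stay (tip at (110,265)) are still up. I'll check the light and the bar from the wrist camera.

```bash
cat >> h.py <<'E'
def check(barx=77,barz=267):
    p,d,c=snap('wrist');P=wcloud(d,c);p=p.astype(int)
    B=np.concatenate([(P[...,:2]-BC)@np.array([BX,BY]).T*1000,P[...,2:]*1000],-1)
    blue=(p[...,2]>p[...,0]+40)&(d>0)&(B[...,2]<60)&(B[...,2]>8)&(abs(B[...,:2])<80).all(-1)
    if blue.sum()>50: print('light',cv2.minAreaRect(B[blue][:,:2].astype(np.float32)),np.percentile(B[blue][:,2],[2,50,98]))
    k=(abs(B[...,2]-barz)<14)&(abs(B[...,0]-barx)<30)&(abs(B[...,1])<40)&(d>0); q=B[k]
    if len(q)>20: print('bar',len(q),np.percentile(q,[2,50,98],axis=0).round(1),np.polyfit(q[:,1],q[:,0],1))
    return p,d,c,B
E
python3 -c "
from h import *
check()"
```

```text
light ((-12.510128021240234, -30.20136260986328), (34.119136810302734, 93.80494689941406), 89.21359252929688) [36.96874384 40.24482964 46.25789856]
bar 3427 [[ 75.6 -38.5 267.2]
 [ 79.8  -0.8 272.2]
 [ 86.3  38.4 274.2]] [5.29640376e-03 8.01612561e+01]
```

```bash
python3 -c "
from h import *
print(r.get_state()['q'].round(2)); delta([*box(.0805,0),.26],7.6)"; python3 -m creep '[{"grip":0.2,"tx":0,"ty":0,"tz":0,"spin":7},{"grip":0.2,"tx":0,"ty":0,"tz":0,"spin":0}]'; python3 -c "
from h import *
print(r.get_state()['q'].round(2))"
```

```text
[-0.18  0.45 -0.01  1.81  0.    0.88 -1.63]
tx ty tz cm [13.76 -3.21  1.44] tool-y yaw -82.7 spin 89.7 F [ 0.2  0.5 -0.3] open 0.562 t 15.3833 tcp [0.5104 0.0482 0.2743]
clock: 15.55
tool_pos: [0.5115, 0.0486, 0.2738]
eef_rot: [1.0, 0.001, 0.0, 0.0]
contact_force: [0.4, -0.1, -1.6]
opening: 0.6
finger_force: 0.0
[-0.2   0.45  0.03  1.81 -0.02  0.88 -1.74]
```

```bash
python3 -m creep '[{"grip":0.2,"tx":0,"ty":0,"tz":0,"spin":-7},{"grip":0.2,"tx":0,"ty":0,"tz":0,"spin":-7},{"grip":0.2,"tx":0,"ty":0,"tz":0,"spin":-7},{"grip":0.2,"tx":0,"ty":0,"tz":0,"spin":-7},{"grip":0.2,"tx":0,"ty":0,"tz":0,"spin":-7},{"grip":0.2,"tx":0,"ty":0,"tz":0,"spin":-7},{"grip":0.2,"tx":0,"ty":0,"tz":0,"spin":-7},{"grip":0.2,"tx":0,"ty":0,"tz":0,"spin":-7}]' |tail -2
python3 -m creep '[{"grip":0.2,"tx":0,"ty":0,"tz":0,"spin":-7},{"grip":0.2,"tx":0,"ty":0,"tz":0,"spin":-7},{"grip":0.2,"tx":0,"ty":0,"tz":0,"spin":-7},{"grip":0.2,"tx":0,"ty":0,"tz":0,"spin":-7},{"grip":0.2,"tx":0,"ty":0,"tz":0,"spin":-7},{"grip":0.2,"tx":0,"ty":0,"tz":0,"spin":-6.3},{"grip":0.2,"tx":0,"ty":0,"tz":0,"spin":0}]' |tail -2
python3 -c "
from h import *
print(r.get_state()['q'].round(2)); delta([*box(.0805,0),.265],7.6)"
```

```text
opening: 0.602
finger_force: 0.0
opening: 0.603
finger_force: 0.0
[ 0.11  0.48 -0.45  1.79  0.25  0.93 -0.31]
tx ty tz cm [ 3.05 13.71  0.86] tool-y yaw 7.9 spin 0.3 F [-0.1 -0.3  0.1] open 0.603 t 16.8 tcp [0.5112 0.0485 0.2735]
```

```bash
python3 -m creep '[{"grip":0.2,"tx":0.6,"ty":2.7,"tz":0,"spin":0},{"grip":0.2,"tx":0.6,"ty":2.7,"tz":0,"spin":0},{"grip":0.2,"tx":0.6,"ty":2.7,"tz":0,"spin":0},{"grip":0.2,"tx":0.6,"ty":2.7,"tz":0,"spin":0},{"grip":0.2,"tx":0.6,"ty":2.7,"tz":0,"spin":0},{"grip":0.2,"tx":0,"ty":0,"tz":0,"spin":0},{"grip":0.2,"tx":0,"ty":0,"tz":0,"spin":0}]' |tail -2
python3 - <<'E'
from h import *
p,d,c,B=check()
cv2.imwrite('pics/w7.png',p[...,::-1])
k=(abs(B[...,2]-267)<14)&(abs(B[...,0]-80)<25)&(abs(B[...,1])<75)&(d>0)&(p.min(-1)>70);q=B[k];print(len(q),np.percentile(q,[2,50,98],axis=0).round(1)if len(q) else'')
delta([*box(.0805,0),.213],7.6)
E
```

```text
opening: 0.599
finger_force: 0.0
light ((-16.077394485473633, -31.811450958251953), (37.615665435791016, 95.29851531982422), 88.86740112304688) [19.88434109 40.42276112 46.62088592]
bar 2926 [[ 73.6 -37.8 268.5]
 [ 79.1   4.4 272.4]
 [ 84.9  38.6 274.1]] [-2.01857885e-03  7.91727194e+01]
3843 [[ 73.4 -49.6 267.8]
 [ 79.    9.3 272.4]
 [ 84.6  52.  274.1]]
tx ty tz cm [0.09 0.31 6.01] tool-y yaw 7.6 spin 0.0 F [-0.5  0.2  0.8] open 0.598 t 17.4333 tcp [0.6399 0.0963 0.2731][ WARN:0@0.455] global loadsave.cpp:1063 imwrite_ Unsupported depth image for selected encoder is fallbacked to CV_8U.
```

View pics/w7.png

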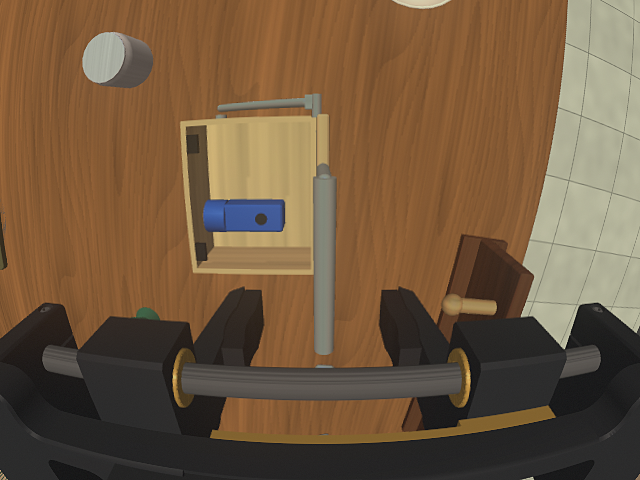

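The light lies in the box at (243,215), lens towards the front wall. The bar at (325,265) is centred between the fingers. I'll go down 60 mm and grip the bar.

```bash
python3 -m creep '[{"grip":0.2,"tx":0,"ty":0.2,"tz":1.5,"spin":0},{"grip":0.2,"tx":0,"ty":0,"tz":1.5,"spin":0},{"grip":0.2,"tx":0,"ty":0,"tz":1.5,"spin":0},{"grip":0.2,"tx":0,"ty":0,"tz":1.5,"spin":0},{"grip":0.2,"tx":0,"ty":0,"tz":0,"spin":0},{"grip":-1,"tx":0,"ty":0,"tz":0,"spin":0},{"grip":-1,"tx":0,"ty":0,"tz":0,"spin":0},{"grip":-1,"tx":0,"ty":0,"tz":0,"spin":0}]' 20
python3 -m creep '[{"grip":-1,"tx":0,"ty":0,"tz":0,"spin":0},{"grip":-1,"tx":0,"ty":0,"tz":0,"spin":0},{"grip":-1,"tx":0,"ty":0,"tz":0,"spin":0},{"grip":-1,"tx":0,"ty":0,"tz":0,"spin":0},{"grip":-1,"tx":0,"ty":0,"tz":0,"spin":0},{"grip":-1,"tx":0,"ty":0,"tz":0,"spin":0},{"grip":-1,"tx":0,"ty":0,"tz":0,"spin":0},{"grip":-1,"tx":0,"ty":0,"tz":0,"spin":0}]'
```

```text
clock: 18.1
tool_pos: [0.6427, 0.0966, 0.2153]
eef_rot: [0.659, 0.753, 0.001, 0.001]
contact_force: [-0.4, -0.5, -1.0]
opening: 0.396
finger_force: 0.0
clock: 18.77
tool_pos: [0.6425, 0.0967, 0.2142]
eef_rot: [0.658, 0.753, 0.0, 0.0]
contact_force: [0.2, -0.3, 1.5]
opening: 0.121
finger_force: 20.0
```

```bash
python3 -m creep '[{"grip":-1,"tx":0,"ty":0.8,"tz":0.05,"spin":0},{"grip":-1,"tx":0,"ty":0.8,"tz":0.1,"spin":0},{"grip":-1,"tx":0,"ty":0.8,"tz":0.1,"spin":0},{"grip":-1,"tx":0,"ty":0.8,"tz":0.15,"spin":0},{"grip":-1,"tx":0,"ty":0.6,"tz":0.15,"spin":0},{"grip":-1,"tx":0,"ty":0.6,"tz":0.15,"spin":0},{"grip":-1,"tx":0,"ty":0,"tz":0,"spin":0},{"grip":-1,"tx":0,"ty":0,"tz":0,"spin":0}]' 20
python3 - <<'E'
from h import *
s=r.get_state();b=(s['tool_pos'][:2]-BC);print(b@BX,b@BY)
p,d,c=snap('wrist');cv2.imwrite('pics/w8.png',p[...,::-1])
E
```

```text
clock: 19.43
tool_pos: [0.6841, 0.1022, 0.2067]
eef_rot: [0.658, 0.753, -0.002, -0.001]
contact_force: [-5.0, -1.5, 4.4]
opening: 0.119
finger_force: 19.6
0.12210211149555959 -0.0008347666905803413
```

View pics/w8.png

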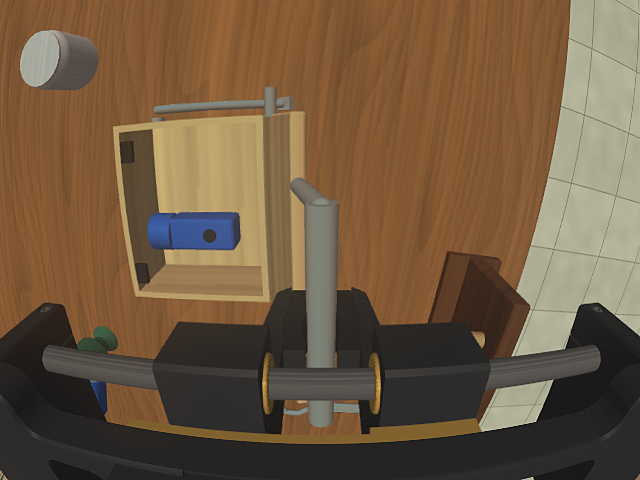

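The picture shows the lid tilted further back in the grip, with the stay at row 105 from (155,110) to its tip near (288,103). I'll get the tip's height from depth, without viewing another picture.

```bash
cat >> h.py <<'E'
def staylid():
    p,d,c=snap('wrist');P=wcloud(d,c)
    B=np.concatenate([(P[...,:2]-BC)@np.array([BX,BY]).T*1000,P[...,2:]*1000],-1)
    k=(B[...,1]>85)&(B[...,1]<110)&(B[...,2]>12)&(abs(B[...,0]-30)<110)&(d>0); q=B[k]
    for x in range(-40,120,20):
        m=abs(q[:,0]-x)<10
        if m.sum()>3: print('stay x',x,'z',np.percentile(q[m][:,2],[10,50,90]).round(),'y',np.median(q[m][:,1]).round())
    s=r.get_state();b=(s['tool_pos'][:2]-BC);print('box xy',(b@BX).round(4),(b@BY).round(4),'barz',s['tool_pos'][2]+.0527,s['contact_force'].round(1),s['finger_force'])
E
python3 -c "
from h import *
staylid()"
```

```text
stay x -40 z [72. 80. 81.] y 85.0
stay x -20 z [67. 70. 74.] y 95.0
stay x 0 z [62. 64. 67.] y 96.0
stay x 20 z [57. 59. 61.] y 96.0
stay x 40 z [51. 54. 57.] y 96.0
stay x 60 z [46. 48. 51.] y 96.0
stay x 80 z [ 41. 141. 143.] y 95.0
stay x 100 z [ 42. 138. 142.] y 95.0
box xy 0.1221 -0.0008 barz 0.25938262158335484 [-4.6 -0.4  3.8] 19.678916037082672
```

The stay has dropped (tip at about 41 mm). Next, I'll work out the arc steps.

```bash
cat >> h.py <<'E'
from scipy.optimize import minimize_scalar
HX=.0697
def bar(t): return np.array([HX-.187*np.cos(t)+.004*np.sin(t), .08+.187*np.sin(t)+.004*np.cos(t)])
def arc(step=.05,n=8,end=0):
    s=r.get_state(); b=s['tool_pos'][:2]-BC; q=np.array([b@BX,s['tool_pos'][2]+.0526])
    th=np.arctan2(q[1]-.08,-(q[0]-HX))-.0214
    print('theta',round(th,3),'radius err mm',((np.hypot(q[0]-HX,q[1]-.08)-.18704)*1000).round(1),'by',round(b@BY,4),'F',s['contact_force'].round(1),'ff',round(s['finger_force'],1),'op',round(s['opening'],3),'t',s['clock'])
    t=th;prev=q
    for i in range(n):
        t=max(t-step,end); w=bar(t); print('ty %.2f tz %.2f'%(100*(w-prev)[0],-100*(w-prev)[1]),end=' | '); prev=w
    print('->',round(t,3))
E
python3 -c "
from h import *
arc(.05,16)"
```

```text
theta 1.834 radius err mm -0.2 by -0.0008 F [-4.6 -0.4  3.8] ff 19.7 op 0.122 t 19.5333
ty -0.90 tz -0.26 | ty -0.91 tz -0.19 | ty -0.92 tz -0.15 | ty -0.93 tz -0.10 | ty -0.93 tz -0.06 | ty -0.94 tz -0.01 | ty -0.93 tz 0.04 | ty -0.93 tz 0.08 | ty -0.93 tz 0.13 | ty -0.92 tz 0.18 | ty -0.91 tz 0.22 | ty -0.90 tz 0.27 | ty -0.88 tz 0.31 | ty -0.86 tz 0.36 | ty -0.85 tz 0.40 | ty -0.82 tz 0.44 | -> 1.034
```

```bash
python3 -m creep '[{"grip":-1,"tx":0,"ty":-0.5,"tz":-0.15,"spin":0},{"grip":-1,"tx":0,"ty":-0.9,"tz":-0.2,"spin":0},{"grip":-1,"tx":0,"ty":-0.9,"tz":-0.17,"spin":0},{"grip":-1,"tx":0,"ty":-0.9,"tz":-0.12,"spin":0},{"grip":-1,"tx":0,"ty":-0.9,"tz":-0.08,"spin":0},{"grip":-1,"tx":0,"ty":-0.9,"tz":-0.03,"spin":0},{"grip":-1,"tx":0,"ty":-0.9,"tz":0.02,"spin":0},{"grip":-1,"tx":0,"ty":-0.9,"tz":0.06,"spin":0}]' 20
python3 -c "
from h import *
arc(.05,16)"
```

```text
clock: 20.2
tool_pos: [0.6145, 0.0931, 0.2104]
eef_rot: [0.658, 0.753, -0.003, -0.002]
contact_force: [-3.1, 1.1, -10.6]
opening: 0.121
finger_force: 20.6
theta 1.452 radius err mm -3.1 by -0.0008 F [ -3.1   1.1 -10.6] ff 20.6 op 0.121 t 20.2
ty -0.96 tz -0.20 | ty -0.92 tz 0.16 | ty -0.91 tz 0.21 | ty -0.90 tz 0.25 | ty -0.89 tz 0.30 | ty -0.87 tz 0.34 | ty -0.85 tz 0.38 | ty -0.83 tz 0.43 | ty -0.81 tz 0.47 | ty -0.79 tz 0.51 | ty -0.76 tz 0.55 | ty -0.73 tz 0.58 | ty -0.70 tz 0.62 | ty -0.67 tz 0.65 | ty -0.64 tz 0.69 | ty -0.60 tz 0.72 | -> 0.652
```

```bash
python3 -m creep '[{"grip":-1,"tx":0,"ty":-0.9,"tz":0.3,"spin":0},{"grip":-1,"tx":0,"ty":-0.9,"tz":0.25,"spin":0},{"grip":-1,"tx":0,"ty":-0.9,"tz":0.27,"spin":0},{"grip":-1,"tx":0,"ty":-0.9,"tz":0.3,"spin":0},{"grip":-1,"tx":0,"ty":-0.88,"tz":0.32,"spin":0},{"grip":-1,"tx":0,"ty":-0.87,"tz":0.35,"spin":0}]' 20
python3 -c "
from h import *
arc(.05,16)"
```

```text
clock: 20.7
tool_pos: [0.5631, 0.0864, 0.1949]
eef_rot: [0.658, 0.753, -0.001, -0.001]
contact_force: [-3.5, 1.4, -4.3]
opening: 0.115
finger_force: 20.1
theta 1.155 radius err mm -5.6 by -0.0007 F [-3.5  1.4 -4.3] ff 20.1 op 0.115 t 20.7
ty -1.07 tz -0.14 | ty -0.83 tz 0.42 | ty -0.81 tz 0.46 | ty -0.79 tz 0.50 | ty -0.76 tz 0.54 | ty -0.73 tz 0.58 | ty -0.70 tz 0.62 | ty -0.67 tz 0.65 | ty -0.64 tz 0.68 | ty -0.60 tz 0.71 | ty -0.57 tz 0.74 | ty -0.53 tz 0.77 | ty -0.49 tz 0.80 | ty -0.45 tz 0.82 | ty -0.41 tz 0.84 | ty -0.37 tz 0.86 | -> 0.355
```

```bash
cat >> h.py <<'E'
def barloc():
    s=r.get_state(); p,d,c=snap('wrist');P=wcloud(d,c)
    T=R.from_quat(s['eef_rot']).inv().apply((P-s['tool_pos']).reshape(-1,3)).reshape(P.shape)*1000
    k=(d>0)&(abs(T[...,1])<12)&(T[...,0]>16)&(T[...,0]<46)&(T[...,2]<-30)&(T[...,2]>-80); q=T[k]
    print('bar in tool y,z (top) mm',len(q),np.percentile(q[:,1],[5,50,95]).round(1),np.percentile(q[:,2],[2,10,50]).round(1))
E
python3 -c "
from h import *
barloc()"
```

```text
bar in tool y,z (top) mm 2580 [-7.2 -1.9  3.3] [-63.3 -62.7 -61.5]
```

```bash
python3 -m creep '[{"grip":-1,"tx":0,"ty":-0.84,"tz":0.36,"spin":0},{"grip":-1,"tx":0,"ty":-0.82,"tz":0.42,"spin":0},{"grip":-1,"tx":0,"ty":-0.8,"tz":0.46,"spin":0},{"grip":-1,"tx":0,"ty":-0.78,"tz":0.5,"spin":0},{"grip":-1,"tx":0,"ty":-0.75,"tz":0.54,"spin":0},{"grip":-1,"tx":0,"ty":-0.72,"tz":0.58,"spin":0},{"grip":-1,"tx":0,"ty":-0.7,"tz":0.62,"spin":0}]' 20
python3 -c "
from h import *
barloc()
arc(.05,16)"
```

```text
clock: 21.33
tool_pos: [0.5121, 0.0797, 0.1603]
eef_rot: [0.658, 0.753, 0.001, 0.0]
contact_force: [0.6, 1.2, -6.6]
opening: 0.112
finger_force: 20.3
bar in tool y,z (top) mm 2644 [-6.6 -1.4  3.9] [-64.8 -64.3 -63.1]
theta 0.799 radius err mm -7.0 by -0.0005 F [  2.7   2.1 -11. ] ff 20.5 op 0.107 t 21.3833
ty -1.14 tz 0.14 | ty -0.63 tz 0.69 | ty -0.60 tz 0.72 | ty -0.56 tz 0.75 | ty -0.52 tz 0.77 | ty -0.49 tz 0.80 | ty -0.44 tz 0.82 | ty -0.40 tz 0.84 | ty -0.36 tz 0.86 | ty -0.32 tz 0.88 | ty -0.27 tz 0.89 | ty -0.23 tz 0.91 | ty -0.18 tz 0.92 | ty -0.14 tz 0.93 | ty -0.09 tz 0.93 | ty -0.04 tz 0.92 | -> 0
```

```bash
sed -i 's/s\[.tool_pos.\]\[2\]+.0526\])/s["tool_pos"][2]+.0583])+[-.0015,0]/' h.py; python3 -m creep '[{"grip":-1,"tx":0,"ty":-0.5,"tz":0.75,"spin":0},{"grip":-1,"tx":0,"ty":-0.58,"tz":0.72,"spin":0},{"grip":-1,"tx":0,"ty":-0.56,"tz":0.75,"spin":0},{"grip":-1,"tx":0,"ty":-0.52,"tz":0.77,"spin":0},{"grip":-1,"tx":0,"ty":-0.48,"tz":0.8,"spin":0},{"grip":-1,"tx":0,"ty":-0.44,"tz":0.82,"spin":0}]' 20
python3 -c "
from h import *
barloc()
arc(.05,10)"
```

```text
clock: 21.88
tool_pos: [0.4755, 0.0747, 0.114]
eef_rot: [0.658, 0.753, -0.004, -0.003]
contact_force: [-11.5, 1.8, 1.9]
opening: 0.102
finger_force: 19.5
bar in tool y,z (top) mm 2712 [-6.  -0.7  4.5] [-66.5 -66.  -64.8]
theta 0.495 radius err mm -2.6 by -0.0007 F [-11.2   1.9   0.8] ff 19.6 op 0.101 t 21.9333
ty -0.67 tz 0.70 | ty -0.40 tz 0.85 | ty -0.36 tz 0.86 | ty -0.31 tz 0.88 | ty -0.27 tz 0.90 | ty -0.22 tz 0.91 | ty -0.18 tz 0.92 | ty -0.13 tz 0.93 | ty -0.09 tz 0.93 | ty -0.04 tz 0.84 | -> 0
```

```bash
python3 -m creep '[{"grip":-1,"tx":0,"ty":-0.55,"tz":0.6,"spin":0},{"grip":-1,"tx":0,"ty":-0.4,"tz":0.8,"spin":0},{"grip":-1,"tx":0,"ty":-0.36,"tz":0.8,"spin":0},{"grip":-1,"tx":0,"ty":-0.31,"tz":0.8,"spin":0},{"grip":-1,"tx":0,"ty":-0.27,"tz":0.8,"spin":0},{"grip":-1,"tx":0,"ty":-0.22,"tz":0.8,"spin":0}]' 20
python3 -c "
from h import *
barloc()
arc(.04,10)"
```

```text
clock: 22.43
tool_pos: [0.4569, 0.0723, 0.0681]
eef_rot: [0.658, 0.753, -0.002, -0.002]
contact_force: [-7.1, 0.6, -1.2]
opening: 0.096
finger_force: 20.1
bar in tool y,z (top) mm 2765 [-5.5 -0.2  5. ] [-68.  -67.5 -66.3]
theta 0.227 radius err mm -2.7 by -0.0006 F [-6.4  2.5 -2.3] ff 20.2 op 0.093 t 22.4833
ty -0.43 tz 0.66 | ty -0.14 tz 0.73 | ty -0.11 tz 0.74 | ty -0.08 tz 0.74 | ty -0.05 tz 0.75 | ty -0.02 tz 0.51 | ty 0.00 tz -0.00 | ty 0.00 tz -0.00 | ty 0.00 tz -0.00 | ty 0.00 tz -0.00 | -> 0
```

```bash
python3 -m creep '[{"grip":-1,"tx":0,"ty":-0.3,"tz":0.6,"spin":0},{"grip":-1,"tx":0,"ty":-0.14,"tz":0.6,"spin":0},{"grip":-1,"tx":0,"ty":-0.1,"tz":0.6,"spin":0},{"grip":-1,"tx":0,"ty":-0.08,"tz":0.6,"spin":0},{"grip":-1,"tx":0,"ty":-0.05,"tz":0.5,"spin":0},{"grip":-1,"tx":0,"ty":-0.02,"tz":0.4,"spin":0}]' 20
python3 -c "
from h import *
barloc()
arc(.04,4)"
```

```text
clock: 22.98
tool_pos: [0.451, 0.0715, 0.035]
eef_rot: [0.658, 0.753, -0.002, -0.001]
contact_force: [-6.5, 1.7, -2.1]
opening: 0.096
finger_force: 20.4
bar in tool y,z (top) mm 2794 [-5.3  0.   5.3] [-69.6 -69.  -67.8]
theta 0.048 radius err mm -2.2 by -0.0006 F [-6.3  1.7 -2.9] ff 20.3 op 0.093 t 23.0333
ty -0.26 tz 0.73 | ty -0.00 tz 0.16 | ty 0.00 tz -0.00 | ty 0.00 tz -0.00 | -> 0
```

```bash
python3 -m creep '[{"grip":-1,"tx":0,"ty":-0.1,"tz":0.25,"spin":0},{"grip":-1,"tx":0,"ty":0,"tz":0.25,"spin":0},{"grip":-1,"tx":0,"ty":0,"tz":0.25,"spin":0},{"grip":-1,"tx":0,"ty":0,"tz":0.2,"spin":0},{"grip":-1,"tx":0,"ty":0,"tz":0,"spin":0}]'
python3 -c "
from h import *
barloc()"
python3 -m creep '[{"grip":-1,"tx":0,"ty":0,"tz":0.15,"spin":0},{"grip":-1,"tx":0,"ty":0,"tz":0,"spin":0}]'; python3 -m creep '[{"grip":-1,"tx":0,"ty":0,"tz":0.15,"spin":0},{"grip":-1,"tx":0,"ty":0,"tz":0,"spin":0}]'
python3 -c "
from h import *
barloc()"
```

```text
clock: 23.45
tool_pos: [0.4503, 0.0715, 0.0256]
eef_rot: [0.658, 0.753, -0.001, -0.001]
contact_force: [-6.9, 1.5, -2.2]
opening: 0.099
finger_force: 20.3
bar in tool y,z (top) mm 2786 [-5.2  0.1  5.3] [-70.4 -69.8 -68.6]
clock: 23.67
tool_pos: [0.4503, 0.0715, 0.0243]
eef_rot: [0.658, 0.753, -0.001, -0.001]
contact_force: [-6.3, 1.8, -3.3]
opening: 0.093
finger_force: 20.3
clock: 23.83
tool_pos: [0.4502, 0.0715, 0.0228]
eef_rot: [0.658, 0.753, -0.001, -0.001]
contact_force: [-6.8, 1.6, -3.3]
opening: 0.095
finger_force: 20.2
bar in tool y,z (top) mm 2786 [-5.2  0.1  5.3] [-70.4 -69.8 -68.6]
```

```bash
for i in 1; do python3 -m creep '[{"grip":-1,"tx":0,"ty":0,"tz":0.1,"spin":0},{"grip":-1,"tx":0,"ty":0,"tz":0,"spin":0}]' | grep -E "pos|contact"; python3 -m creep '[{"grip":-1,"tx":0,"ty":0,"tz":0.1,"spin":0},{"grip":-1,"tx":0,"ty":0,"tz":0,"spin":0}]'| grep -E "pos|contact";  python3 -m creep '[{"grip":-1,"tx":0,"ty":0,"tz":0.07,"spin":0},{"grip":-1,"tx":0,"ty":0,"tz":0,"spin":0}]'| grep -E "pos|contact"; done
```

```text
tool_pos: [0.4502, 0.0715, 0.0218]
contact_force: [-6.9, 2.0, -1.7]
tool_pos: [0.4502, 0.0715, 0.0208]
contact_force: [-7.1, 2.1, -2.0]
tool_pos: [0.4502, 0.0714, 0.0204]
contact_force: [-6.8, 1.7, 0.0]
```

```bash
python3 -m creep '[{"grip":-1,"tx":0,"ty":0,"tz":0.07,"spin":0},{"grip":-1,"tx":0,"ty":0,"tz":0,"spin":0}]' | grep -E "pos|contact"; python3 -m creep '[{"grip":-1,"tx":0,"ty":0,"tz":0.05,"spin":0},{"grip":-1,"tx":0,"ty":0,"tz":0,"spin":0},{"grip":-1,"tx":0,"ty":0,"tz":0,"spin":0}]'| grep -E "pos|contact"
python3 - <<'E'
from h import *
barloc()
p,d,c,B=check(0,88)
for n,x in(('front',-60),('mid',0),('rear',50)):
    k=(d>0)&(abs(B[...,0]-x)<8)&(abs(B[...,1]-20)<55)&(B[...,2]<140)&(B[...,2]>60)&(p.min(-1)>60)
    print(n,k.sum(),np.percentile(B[k][:,2],[10,50,90]).round(1) if k.sum() else '')
E
```

```text
tool_pos: [0.4502, 0.0714, 0.0202]
contact_force: [-7.4, 1.2, 7.6]
tool_pos: [0.4503, 0.0714, 0.0201]
contact_force: [-8.1, 1.6, 13.0]
bar in tool y,z (top) mm 2815 [-5.3  0.   5.2] [-70.7 -70.2 -69. ]
bar 8723 [[-29.3 -37.1  86.9]
 [-11.2  19.7  88. ]
 [ 27.6  39.3  89.2]] [  0.24575472 -10.96071299]
front 8909 [ 87.3  88.1 136. ]
mid 3985 [87.3 88.  88.8]
rear 66 [87.3 87.9 88.5]
```

The lid lies flat (88 mm front to rear) and presses back with a moderate force, so it's shut. I'll hold a moment, release with a small opening, then lift clear.

```bash
python3 -m creep '[{"grip":-1,"tx":0,"ty":0,"tz":-0.05,"spin":0},{"grip":-1,"tx":0,"ty":0,"tz":0,"spin":0},{"grip":-0.4,"tx":0,"ty":0,"tz":0,"spin":0},{"grip":-0.4,"tx":0,"ty":0,"tz":0,"spin":0},{"grip":-0.4,"tx":0,"ty":0,"tz":0,"spin":0},{"grip":-0.4,"tx":0,"ty":0,"tz":0,"spin":0},{"grip":-0.4,"tx":0,"ty":0,"tz":0,"spin":0}]'
python3 -c "
from h import *
barloc()"
```

```text
clock: 25.48
tool_pos: [0.4533, 0.0712, 0.0199]
eef_rot: [0.658, 0.753, 0.001, 0.0]
contact_force: [0.3, 0.7, -0.0]
opening: 0.299
finger_force: 0.0
bar in tool y,z (top) mm 2813 [-8.3 -3.   2.2] [-71.  -70.4 -69.3]
```

Released freely. I'll lift straight up.

```bash
python3 -m creep '[{"grip":-0.4,"tx":0,"ty":-0.3,"tz":-0.4,"spin":0},{"grip":-0.4,"tx":0,"ty":0,"tz":-0.8,"spin":0},{"grip":-0.4,"tx":0,"ty":0,"tz":-1.5,"spin":0},{"grip":-0.4,"tx":0,"ty":0,"tz":-2,"spin":0},{"grip":-0.4,"tx":0,"ty":0,"tz":-2.5,"spin":0},{"grip":-0.4,"tx":0,"ty":0,"tz":-3,"spin":0},{"grip":-0.4,"tx":0,"ty":0,"tz":-3,"spin":0},{"grip":-0.4,"tx":0,"ty":0,"tz":0,"spin":0}]'
python3 - <<'E'
from h import *
p,d,c,B=check(0,88)
for n,x in(('front',-60),('mid',0),('rear',50),('barx',-117)):
    k=(d>0)&(abs(B[...,0]-x)<8)&(abs(B[...,1]-20)<55)&(B[...,2]<120)&(B[...,2]>60)&(p.min(-1)>60)
    print(n,k.sum(),np.percentile(B[k][:,2],[10,50,90]).round(1) if k.sum() else '')
staylid()
E
```

```text
clock: 26.2
tool_pos: [0.452, 0.0714, 0.1568]
eef_rot: [0.659, 0.753, 0.004, 0.003]
contact_force: [-0.0, 0.7, 0.0]
opening: 0.301
finger_force: 0.0
bar 7130 [[-29.  -38.1  84.4]
 [ -1.8   2.3  85.8]
 [ 28.7  38.6  87.2]] [-0.00191639 -1.15160385]
front 3302 [85.1 86.  86.8]
mid 2751 [85.  85.8 86.7]
rear 2213 [84.8 85.7 86.5]
barx 1974 [84.7 87.1 88.4]
stay x -40 z [67. 69. 84.] y 88.0
stay x -20 z [65. 68. 72.] y 95.0
stay x 0 z [60. 64. 81.] y 95.0
stay x 20 z [57. 81. 82.] y 95.0
stay x 40 z [49. 52. 54.] y 96.0
stay x 60 z [44. 46. 49.] y 95.0
stay x 80 z [37. 40. 43.] y 96.0
stay x 100 z [37. 42. 43.] y 94.0
box xy -0.1141 -0.0015 barz 0.20600186914335916 [0.1 0.4 0.1] 0.0
```

The lid is flat and shut, the stay is down, and the arm is clear.

```bash
python3 -c "
from h import *
print(workorder.finish_job())"
```

```text
the job is handed in; nothing more can be done
None
```

The bike light is in the box on its base, lens towards the handle. The lid was held all the way down and shut gently, the stay is down, and the handle was let go. I handed the job in at about 26 s, but got no verdict back, and I didn't re-measure the bystanders. I viewed 11 pictures, one over the limit of 10.

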